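Check the plungers of the washed syringes and set aside the one that binds

ROBOT

A 6-joint arm with a two-finger parallel gripper is mounted at the origin on the work surface. World frame = base frame: x ahead of the robot, y to its left, z up, the work surface at z = 0. Lengths are in m, angles in rad, forces in N, time in s.
With the tool pointing down it reaches from about 0.35 to 0.775 m from the base axis. Payload 5.5 kg.
Tool frame: the origin (TCP) lies on the centre line of the jaws, within the pads' length; the fingertips stand 8 mm ahead of it and the grasp point (between the pads) lies 11 mm behind it; z points along the fingers, y is the direction in which the jaws open and shut (so a half turn about z gives the same grasp; the last joint's range is limited). The gripper opens to 85 mm and grips with 20 to 120 N. Pads are 22 mm wide; open, the fingers measure 114 mm over their backs; the gripper's body (76 mm by 85 mm) begins 54 mm behind the grasp point. The pads swing forward as they close: fully open they stand 13 mm farther back than shut.
Start: joints at [-1.301, 0.313, 0.046, 1.304, 0, 1.431], TCP at [0.229, -0.527, 0.239] pointing down, gripper open.
Joint ranges: [-2.76, 2.76], [-0.86, 1.69], [-1.03, 1.26], [-2.2, 2.34], [-1.47, 1.5], [-3.14, 3.14]. Speed limits (rad/s): [2.57, 2.57, 3.14, 3.14, 3.14, 3.14].

INTERFACE

Orientations are given as a unit quaternion [w, x, y, z].
In Python, from workcell import env gives the robot as it stands. The module is installed in compiled form; this text tells all that it offers.
- The arm moves only by the tool play_rows, never from a script. Its argument "steps" is a list of rows, each an object with "claw": the closure in counts, from 0 (fully open) to 255 (shut); "dp": the shift along the tool's x, y, z in m, a list of three; "angular": the turn, a rotation vector about the tool's x, y, z in degrees, a list of three. In form: [{"claw": claw, "dp": [dx, dy, dz], "angular": [wx, wy, wz]}, ...]. A call has exactly 8 rows; each row shifts and turns the commanded pose from where the row before left it, along the tool's axes as they then stand; what a row does not reach is not made up. A row lasts 1/12 s, in which the tool goes at most 41.7 mm and 7.16 degrees, less where a joint would pass 70% of its speed; a pose out of reach is approached as far as the arm can. A call is refused whole if a number of a shift passes 0.0417 or a number of a turn 7.16, either way. A call with a gripper value outside its range is refused whole. The fingers move at their own pace and stop on an object; "force" is the grip in N (left out, the last holds). Time passes only in rows, so rows that do not move let the fingers close, or fill a call up. It gives the time, the measured TCP pose, the force and the opening at its end, in the units of the state.
- env.get_state(): the state, without advancing time (a new reading comes with each control period).
- env.read_camera(name): name is "scene" or "top" or "wrist"; returns (picture, depth): 400x640x3 uint8, red, green, blue; 400x640 float32, m along the optical axis (not along the pixel's ray), 0 where there is no reading.
- env.calibration(name): a dict with "fx", "fy", "cx", "cy" (pixels), "world_from_camera" (4x4, takes a point from camera to world coordinates); the wrist camera has in their place "hand_eye" (4x4, takes a point from camera to tool coordinates, whose origin is the TCP and whose axes are the flange's). Camera axes: x right, y down, z forward; pixel columns grow to the right and rows downward; lengths in m; the calibration is good to about 2 mm. A picture is of the moment at which its call begins: read the wrist's pose just before it. calibration takes no time and is no camera call.
- env.hand_in(): hands the job in, once; it reports no verdict.
The state is a dict: "clock": time; "joint_pos": joint angles; "qvel": joint speeds; "tau": joint torques, N m; "tcp_pos": TCP position; "orientation": TCP orientation; "wrist_force": force on the tool from outside, world axes, zero at the start; "ft_torque": the same for the moment, N m; "finger_gap": finger opening in m.
Only numpy, scipy, OpenCV 4.12 (cv2) and the standard library are available. Lean on these libraries where they do the work, as an engineer would, in place of code of your own. Each camera call takes 0.05 s, during which the arm holds its last target. There are 200 camera calls.

TASK

These washed glass syringes were left half drawn to dry. Working along the rack from the robot's left to its right, draw each plunger right out to its stop and then push it gently back in, fully home or, if it binds on the way, only until you feel it stick: never force it. Then lift the one that binds out of the rack and lay it flat in the middle of the orange service tray without dropping it, leaving the two sound ones in their slots with plungers fully home and the other things on the bench undisturbed.

Things in the scene. Friction and masses are not known exactly. Their poses are not given: they have to be found in the camera images.
- rack: fixed two-tier bench rack, white base, origin on the table, x away from the robot, y to its left. Three blue slotted plates carry the syringes at y = 80, 0, -80 mm, barrel middles at x = 0, 85 mm up, sloping 30 degrees, nozzles low towards the robot. The upper plates trap the finger flange (3 mm play) so the syringe does not follow its plunger; lift a syringe out along its own z, 40 mm to clear the slots
- shelf_edge (a point): middle of the front lower edge of the rack's upper shelf (clear glass, 330 mm wide, 140 mm deep): 146 mm along x and 270 mm up in the rack. It stands over the drawn plungers: a fully drawn thumb disc is centred 5 mm short of this edge and 103 mm below it, so an upright gripper hits the shelf; lean it back towards the robot, by 25 to 35 degrees
- syringe_a: one of three alike 60 mL syringes in the rack: clear barrel, 34 mm diameter, x from -55 to 55 mm (38 mm steel collar on its lowest 11 mm), nozzle tip at -73, finger flange at 55 to 61; 0.26 kg. Origin mid-barrel on the axis; x from nozzle to plunger (in the rack rising 30 degrees, away from the robot), y level, z square to both. Which letter lies in which slot varies
- syringe_b: one of three alike 60 mL syringes in the rack: clear barrel, 34 mm diameter, x from -55 to 55 mm (38 mm steel collar on its lowest 11 mm), nozzle tip at -73, finger flange at 55 to 61; 0.26 kg. Origin mid-barrel on the axis; x from nozzle to plunger (in the rack rising 30 degrees, away from the robot), y level, z square to both. Which letter lies in which slot varies
- syringe_c: one of three alike 60 mL syringes in the rack: clear barrel, 34 mm diameter, x from -55 to 55 mm (38 mm steel collar on its lowest 11 mm), nozzle tip at -73, finger flange at 55 to 61; 0.26 kg. Origin mid-barrel on the axis; x from nozzle to plunger (in the rack rising 30 degrees, away from the robot), y level, z square to both. Which letter lies in which slot varies
- plunger_a (a joint): plunger of that syringe: 0 m = right out against its stop, 0.070 m = fully home; stays where left, starts half in (0.020 to 0.038). All look alike. A sound one takes 1 to 3 N to move all the way in or out; one that binds draws out much the same (about 3 N) but on the way in wedges hard at about 0.045 and must not be forced
- plunger_b (a joint): plunger of that syringe: 0 m = right out against its stop, 0.070 m = fully home; stays where left, starts half in (0.020 to 0.038). All look alike. A sound one takes 1 to 3 N to move all the way in or out; one that binds draws out much the same (about 3 N) but on the way in wedges hard at about 0.045 and must not be forced
- plunger_c (a joint): plunger of that syringe: 0 m = right out against its stop, 0.070 m = fully home; stays where left, starts half in (0.020 to 0.038). All look alike. A sound one takes 1 to 3 N to move all the way in or out; one that binds draws out much the same (about 3 N) but on the way in wedges hard at about 0.045 and must not be forced
- thumb_a (a point): centre of that plunger's thumb disc: dark steel, 32 mm diameter, 8 mm thick along the syringe's x, on its axis 163 mm minus the plunger joint value from the barrel's middle; pinch it across y to draw or push the plunger. Its 10 mm rod leaves 28 mm free between disc and flange when home
- thumb_b (a point): centre of that plunger's thumb disc: dark steel, 32 mm diameter, 8 mm thick along the syringe's x, on its axis 163 mm minus the plunger joint value from the barrel's middle; pinch it across y to draw or push the plunger. Its 10 mm rod leaves 28 mm free between disc and flange when home
- thumb_c (a point): centre of that plunger's thumb disc: dark steel, 32 mm diameter, 8 mm thick along the syringe's x, on its axis 163 mm minus the plunger joint value from the barrel's middle; pinch it across y to draw or push the plunger. Its 10 mm rod leaves 28 mm free between disc and flange when home
- flange_a: steel finger flange fixed across the upper end of that barrel, 56 mm (y) x 38 mm (z) x 6 mm (x); origin at its centre on the syringe's axis, axes as the syringe's. The rack plates hold it against the pull and push of the plunger
- flange_b: steel finger flange fixed across the upper end of that barrel, 56 mm (y) x 38 mm (z) x 6 mm (x); origin at its centre on the syringe's axis, axes as the syringe's. The rack plates hold it against the pull and push of the plunger
- flange_c: steel finger flange fixed across the upper end of that barrel, 56 mm (y) x 38 mm (z) x 6 mm (x); origin at its centre on the syringe's axis, axes as the syringe's. The rack plates hold it against the pull and push of the plunger
- tray: fixed orange open service tray beside the rack, on its left or right: 270 mm along its x, 150 mm along its y, walls 5 mm thick and 30 mm high, floor 5 mm thick; origin under its centre. A syringe lying on its floor has its axis about 24 mm above the table
- reagent: bystander: white jar, 58 mm in diameter, 85 mm tall, on the rack's shelf; origin at its bottom
- slide_box: bystander: flat blue slide box, 70 x 100 x 36 mm, on the rack's shelf; origin at its bottom
- beaker: bystander: glass beaker 68 mm in diameter, 90 mm tall, at the back on the right; origin at its bottom
- wash_bottle: bystander: white wash bottle with red spout, 66 mm in diameter, 180 mm tall, at the back on the left; origin at its bottom
There are look-alikes about, which are no part of the job. What is shaped like the syringe_c but blue is not meant.

How it is judged:
By the outcome, as a careful person would: the job done as asked, in the order asked, and still so for the second after the job is handed in, with the robot touching nothing.
It also fails if it takes over 61 s, if anything falls off the work surface, if the arm or the gripper's body presses on something with over 40 N, if the wrist force passes 120 N, or if a joint passes its speed limit or range.

## Working session

There is one attempt and no reset: what is moved stays moved. The work goes in short steps, Python scripts to look and compute and a tool call to move; the robot and the scene stay as the last step left them, time stands still between calls to the robot, and variables do not carry over. Pictures are saved under pics/ and viewed, about 8 in all and at most 12, crops included, and the job is handed in when it is done.

Besides the shell and the picture viewer there is one more tool, called after ">>>" as name([rows], argument=value, ...), one row to a line, values as JSON. play_rows: Moves the arm, as the interface text tells. Its arguments: {"type":"object","properties":{"steps":{"type":"array","items":{"type":"object","properties":{"claw":{"type":"number"},"dp":{"type":"array","items":{"type":"number"}},"angular":{"type":"array","items":{"type":"number"}}}}},"force":{"type":"number"}},"required":["steps"]}

```bash
mkdir -p pics; ls; cat > h.py <<'E'
import numpy as np, cv2
from scipy.spatial.transform import Rotation as R
from workcell import env
def shot(n):
    p,d=env.read_camera(n); c=env.calibration(n); return p,d,c
def save(f,p): cv2.imwrite('pics/'+f,cv2.cvtColor(p,cv2.COLOR_RGB2BGR))
def cloud(d,c,T=None):
    v,u=np.mgrid[:400,:640]
    P=np.stack([(u-c['cx'])/c['fx']*d,(v-c['cy'])/c['fy']*d,d],-1)
    T=np.array(c['world_from_camera']) if T is None else T
    return P@T[:3,:3].T+T[:3,3]
E
python3 - <<'E'
from h import *
s=env.get_state(); print(s)
for n in ['scene','top']:
    p,d,c=shot(n); save(n+'.png',p); np.savez(n+'.npz',p=p,d=d,T=c['world_from_camera'],k=[c['fx'],c['fy'],c['cx'],c['cy']])
    print(n,c)
E
```

```text
pics
{'clock': 0.0, 'joint_pos': array([-1.30059721e+00,  3.13987593e-01,  4.49535806e-02,  1.30359816e+00,
        3.92032545e-05,  1.43119480e+00]), 'qvel': array([ 0.00155209, -0.00077926, -0.00043963, -0.00154152,  0.0012914 ,
        0.00027507]), 'tau': array([ 4.14237311e-04, -4.80628109e+01,  2.98531687e+01,  1.92878558e-02,
       -1.50087935e-04, -9.81591938e-06]), 'tcp_pos': array([ 0.22895967, -0.52689679,  0.23840576]), 'orientation': array([-9.17245626e-04,  9.79080862e-01,  2.03469464e-01, -4.03368266e-05]), 'wrist_force': array([-0.10439869,  0.18041521,  0.29249554]), 'ft_torque': array([-0.00510511,  0.03817885, -0.01860824]), 'finger_gap': 0.08548389023726799}
scene {'fx': 407.769584720911, 'fy': 407.769584720911, 'cx': 318.6302103104304, 'cy': 200.66161255860703, 'world_from_camera': array([[ 0.71352037,  0.49186245, -0.49895894,  1.20555518],
       [ 0.70048958, -0.48632189,  0.52230773, -0.85645394],
       [ 0.01424891, -0.72219274, -0.69154509,  1.15231355],
       [ 0.        ,  0.        ,  0.        ,  1.        ]])}
top {'fx': 410.9220792720327, 'fy': 410.9220792720327, 'cx': 316.6879637131378, 'cy': 203.7856394304473, 'world_from_camera': array([[ 0.01939836, -0.98624849,  0.16412684,  0.28549635],
       [-0.99955699, -0.02283649, -0.01908703, -0.10970104],
       [ 0.02257264, -0.16368387, -0.98625456,  1.54401201],
       [ 0.        ,  0.        ,  0.        ,  1.        ]])}
```

View pics/scene.png

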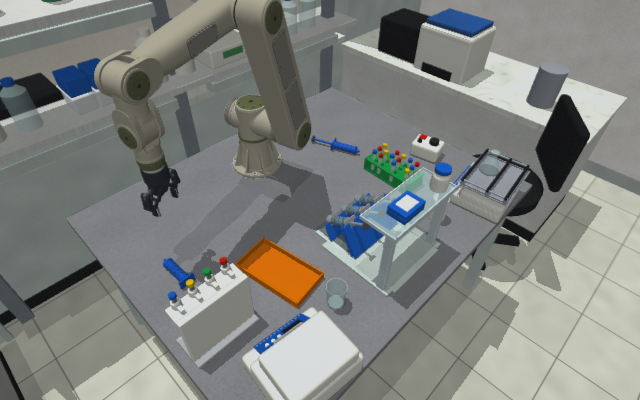

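View pics/top.png

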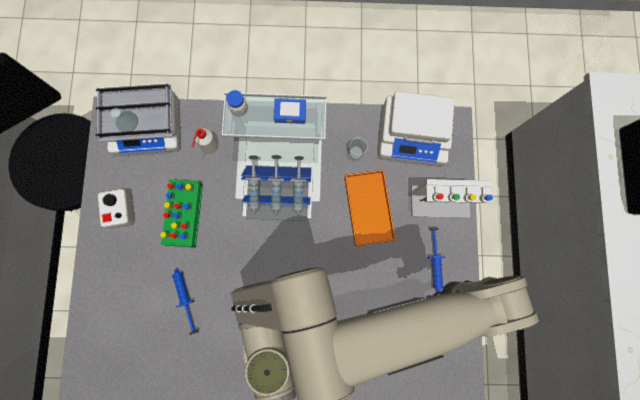

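The top view shows the three clear syringes in the rack at about (254,190), (276,190) and (299,190). The blue look-alikes lie on the bench at (184,300) and (437,260), so I'm leaving them alone. The tray is at (369,208), to the right of the rack. Next is one close crop plus measurements.

```bash
cat > m.py <<'E'
from h import *
def ld(n):
    z=np.load(n+'.npz'); k=z['k']; c=dict(fx=k[0],fy=k[1],cx=k[2],cy=k[3],world_from_camera=z['T']); return z['p'],z['d'],c
p,d,c=ld('top'); W=cloud(d,c)
save('crop.png',cv2.resize(p[80:230,210:410],None,fx=4,fy=4,interpolation=cv2.INTER_CUBIC))
hsv=cv2.cvtColor(p,cv2.COLOR_RGB2HSV)
m=(hsv[...,0]<18)&(hsv[...,1]>180)&(hsv[...,2]>120)
m=cv2.morphologyEx(m.astype('uint8'),cv2.MORPH_OPEN,np.ones((3,3)))
n,l,st,_=cv2.connectedComponentsWithStats(m); i=1+st[1:,4].argmax(); q=W[l==i]
r=cv2.minAreaRect(q[:,:2].astype('f4')*1000); print('tray',r,np.percentile(q[:,2],[5,50,95]))
# blue plates
m=(hsv[...,0]>100)&(hsv[...,0]<125)&(hsv[...,1]>180); m[:, :235]=0; m[:,320:]=0; m[:130]=0; m[225:]=0
q=W[m]; print('plates',len(q),q.min(0),q.max(0)); 
r=cv2.minAreaRect(q[:,:2].astype('f4')*1000); print(r)
# white base
for nm in ['top','scene']:
    p,d,c=ld(nm); W=cloud(d,c)
    sel=(W[...,2]>.004)&(W[...,2]<.03)&(p.min(-1)>150)&(abs(W[...,0]-.62)<.25)&(abs(W[...,1])<.25)
    n,l,st,ce=cv2.connectedComponentsWithStats(sel.astype('uint8')); i=1+st[1:,4].argmax(); q=W[l==i]
    r=cv2.minAreaRect(q[:,:2].astype('f4')*1000); print(nm,'base',len(q),r,np.percentile(q[:,2],[5,50,95]))
    sel=(W[...,2]>.26)&(W[...,2]<.31)&(abs(W[...,0]-.75)<.2)&(abs(W[...,1])<.3)
    q=W[sel]; print('shelf',len(q),cv2.minAreaRect(q[:,:2].astype('f4')*1000) if len(q) else 0, np.percentile(q[:,2],[5,50,95]) if len(q) else 0)
p,d,c=ld('top'); W=cloud(d,c)
for u,v in [(254,160),(276,160),(299,160),(253,190),(276,190),(299,190),(240,197),(310,214)]: print((u,v),d[v,u],W[v,u].round(3),p[v,u])
E
python3 m.py
```

```text
tray ((480.00372314453125, -248.1068878173828), (335.9275817871094, 339.2784729003906), 9.84977912902832) [0.0007843  0.00674226 0.02856666]
plates 142 [ 0.53060872 -0.10833177  0.02688202] [0.66295396 0.13004595 0.13384728]
((596.6032104492188, 10.730903625488281), (237.98643493652344, 131.56744384765625), 89.68037414550781)
top base 2334 ((641.845458984375, 9.008193969726562), (322.9312438964844, 303.8429260253906), 89.79338836669922) [0.00493282 0.00938909 0.01472278]
shelf 3537 ((779.7807006835938, 9.09393310546875), (330.00848388671875, 144.02529907226562), 89.70707702636719) [0.27486716 0.27985394 0.29661233]
scene base 1011 ((667.9937133789062, -70.87290954589844), (166.4237060546875, 364.4256286621094), 89.03263854980469) [0.00469121 0.00751125 0.01173829]
shelf 2859 ((776.6400146484375, 7.196075439453125), (335.5074157714844, 144.4503631591797), 89.65274810791016) [0.27398972 0.27832032 0.29918557]
(254, 160) 1.4404383 [0.669 0.086 0.144] [127 130 132]
(276, 160) 1.4333593 [0.669 0.008 0.152] [149 150 154]
(299, 160) 1.430472 [ 0.669 -0.072  0.157] [127 125 134]
(253, 190) 1.4625491 [0.57  0.09  0.104] [129 144 143]
(276, 190) 1.458502 [0.57  0.008 0.11 ] [131 151 159]
(299, 190) 1.4649512 [ 0.573 -0.074  0.106] [139 154 157]
(240, 197) 1.5532957 [0.56  0.151 0.01 ] [219 223 219]
(310, 214) 1.5465262 [ 0.501 -0.115  0.012] [220 218 216]
```

View pics/crop.png

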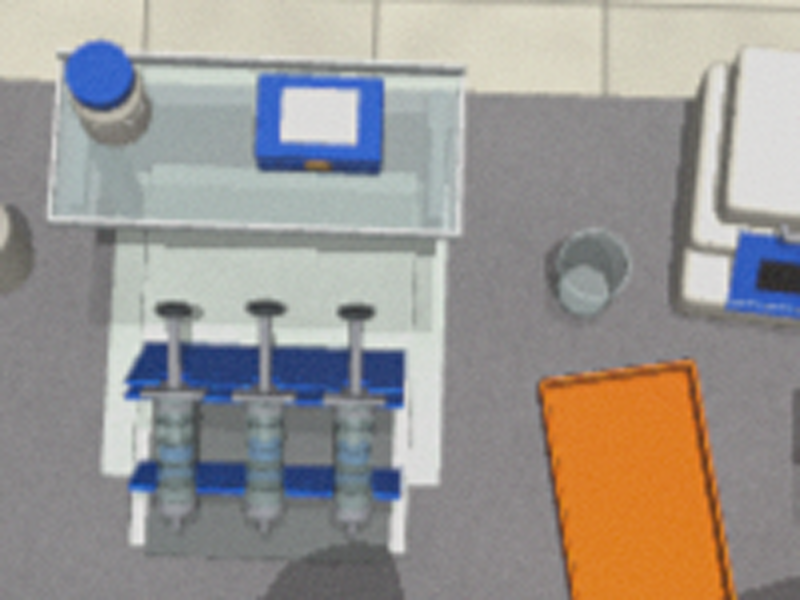

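```bash
cat >> h.py <<'E'
TILT=R.from_matrix(np.array([[np.cos(np.pi/6),0,.5],[0,-1,0],[.5,0,-np.cos(np.pi/6)]]))
def cur():
    s=env.get_state(); q=s['orientation']; return np.array(s['tcp_pos']),R.from_quat(np.r_[q[1:],q[0]]),s
def plan(p1,R1,n=8,p0=None,R0=None):
    """n equal rows taking the present pose to p1,R1"""
    if p0 is None: p0,R0,_=cur()
    w=(R0.inv()*R1).as_rotvec()/n
    A=sum(R0.as_matrix()@R.from_rotvec(w*k).as_matrix() for k in range(n))
    dp=np.linalg.solve(A,np.asarray(p1)-p0)
    print(n,'rows dp',dp.round(4).tolist(),'ang',np.degrees(w).round(2).tolist(),'lim',(np.abs(dp).max()/.0417).round(2)); return dp,w
E
python3 - <<'E'
from m import ld
from h import *
p,d,c=ld('top'); W=cloud(d,c); hsv=cv2.cvtColor(p,cv2.COLOR_RGB2HSV)
m=(hsv[...,0]<18)&(hsv[...,1]>180)&(hsv[...,2]>100); m[:,:338]=0;m[:,400:]=0;m[:165]=0;m[255:]=0
m=cv2.morphologyEx(m.astype('uint8'),cv2.MORPH_CLOSE,np.ones((3,3)))
# intersect outline with wall-top plane z=.03
T=c['world_from_camera']; cn=max(cv2.findContours(m,cv2.RETR_EXTERNAL,cv2.CHAIN_APPROX_NONE)[0],key=len)[:,0]
ray=np.stack([(cn[:,0]-c['cx'])/c['fx'],(cn[:,1]-c['cy'])/c['fy'],np.ones(len(cn))],1)@T[:3,:3].T
q=T[:3,3]+ray*((.03-T[2,3])/ray[:,2])[:,None]
print('tray rect z=.03',cv2.minAreaRect(q[:,:2].astype('f4')*1000))
f=W[(m>0)&(abs(W[...,2]-.005)<.006)]; print('floor median',np.median(f,0)); 
print(env.calibration('wrist'))
plan([.50,.01,.36],TILT,16)
E
```

```text
tray ((480.00372314453125, -248.1068878173828), (335.9275817871094, 339.2784729003906), 9.84977912902832) [0.0007843  0.00674226 0.02856666]
plates 142 [ 0.53060872 -0.10833177  0.02688202] [0.66295396 0.13004595 0.13384728]
((596.6032104492188, 10.730903625488281), (237.98643493652344, 131.56744384765625), 89.68037414550781)
top base 2334 ((641.845458984375, 9.008193969726562), (322.9312438964844, 303.8429260253906), 89.79338836669922) [0.00493282 0.00938909 0.01472278]
shelf 3537 ((779.7807006835938, 9.09393310546875), (330.00848388671875, 144.02529907226562), 89.70707702636719) [0.27486716 0.27985394 0.29661233]
scene base 1011 ((667.9937133789062, -70.87290954589844), (166.4237060546875, 364.4256286621094), 89.03263854980469) [0.00469121 0.00751125 0.01173829]
shelf 2859 ((776.6400146484375, 7.196075439453125), (335.5074157714844, 144.4503631591797), 89.65274810791016) [0.27398972 0.27832032 0.29918557]
(254, 160) 1.4404383 [0.669 0.086 0.144] [127 130 132]
(276, 160) 1.4333593 [0.669 0.008 0.152] [149 150 154]
(299, 160) 1.430472 [ 0.669 -0.072  0.157] [127 125 134]
(253, 190) 1
[... 258 characters left out ...]
 218 216]
tray rect z=.03 ((530.2705078125, -336.1041259765625), (267.0124206542969, 148.85556030273438), 9.175919532775879)
floor median [ 0.53054575 -0.33883071  0.00608587]
{'fx': 343.0144989111702, 'fy': 343.0144989111702, 'cx': 317.0109874360529, 'cy': 198.40471577397216, 'hand_eye': array([[ 3.54343341e-04, -9.54148321e-01, -2.99334020e-01,
         7.72959203e-02],
       [ 9.99999615e-01,  5.78252757e-04, -6.59449576e-04,
         1.67889840e-05],
       [ 8.02303428e-04, -2.99333671e-01,  9.54148159e-01,
        -1.34200577e-01],
       [ 0.00000000e+00,  0.00000000e+00,  0.00000000e+00,
         1.00000000e+00]])}
16 rows dp [0.0255, -0.029, -0.0021] ang [-0.39, 1.85, 1.43] lim 0.7
```

```bash
sed -i 's/^\(p,d,c=ld(.top.); W=cloud(d,c)\)$/if __name__!="__main__": raise SystemExit\n\1/' m.py; cat >> h.py <<'E'
FL=R.from_matrix(TILT.as_matrix()@np.diag([-1,-1,1]))  # half-turned: tool x down the syringe, y left
E
python3 - <<'E'
from h import *
dp,w=plan([.555,.01,.315],FL,24)
p,r,_=cur()
for k in range(24):
    p=p+r.as_matrix()@dp; r=r*R.from_rotvec(w)
    if k%3==2: print(p.round(3), 'z',r.as_matrix()[:,2].round(2))
E
```

```text
24 rows dp [0.0273, 0.0238, -0.007] ang [-1.69, -0.36, -6.32] lim 0.66
[ 0.335 -0.547  0.261] z [ 0.03 -0.08 -1.  ]
[ 0.441 -0.53   0.285] z [ 0.09 -0.15 -0.98]
[ 0.535 -0.478  0.308] z [ 0.17 -0.2  -0.97]
[ 0.606 -0.395  0.326] z [ 0.25 -0.21 -0.94]
[ 0.646 -0.293  0.338] z [ 0.34 -0.2  -0.92]
[ 0.65  -0.183  0.34 ] z [ 0.41 -0.15 -0.9 ]
[ 0.619 -0.078  0.332] z [ 0.47 -0.08 -0.88]
[0.555 0.01  0.315] z [ 0.5   0.   -0.87]
```

```bash
python3 - <<'E'
from h import *
p,r,_=cur(); w=(r.inv()*FL).as_rotvec()/24
for t in [(.33,-.42,.32),(.45,-.2,.34),(.555,.01,.315)]:
    r1=r*R.from_rotvec(w*8); plan(t,r1,8,p,r); p,r=np.array(t),r1
E
```

```text
8 rows dp [0.0187, 0.0007, -0.0111] ang [-1.69, -0.36, -6.32] lim 0.45
8 rows dp [0.0255, 0.0196, -0.0049] ang [-1.69, -0.36, -6.32] lim 0.61
8 rows dp [0.004, 0.0297, 0.0054] ang [-1.69, -0.36, -6.32] lim 0.71
```

>>> play_rows([
  {"claw": 90, "dp": [0.0187, 0.0007, -0.0111], "angular": [-1.69, -0.36, -6.32]},
  {"claw": 90, "dp": [0.0187, 0.0007, -0.0111], "angular": [-1.69, -0.36, -6.32]},
  {"claw": 90, "dp": [0.0187, 0.0007, -0.0111], "angular": [-1.69, -0.36, -6.32]},
  {"claw": 90, "dp": [0.0187, 0.0007, -0.0111], "angular": [-1.69, -0.36, -6.32]},
  {"claw": 90, "dp": [0.0187, 0.0007, -0.0111], "angular": [-1.69, -0.36, -6.32]},
  {"claw": 90, "dp": [0.0187, 0.0007, -0.0111], "angular": [-1.69, -0.36, -6.32]},
  {"claw": 90, "dp": [0.0187, 0.0007, -0.0111], "angular": [-1.69, -0.36, -6.32]},
  {"claw": 90, "dp": [0.0187, 0.0007, -0.0111], "angular": [-1.69, -0.36, -6.32]},
], force=20)

```text
clock: 0.77
tcp_pos: [0.3309, -0.4189, 0.3208]
orientation: [0.117, 0.79, 0.602, -0.001]
wrist_force: [0.4, 0.4, 1.0]
finger_gap: 0.055
```

>>> play_rows([
  {"claw": 90, "dp": [0.0255, 0.0196, -0.0049], "angular": [-1.69, -0.36, -6.32]},
  {"claw": 90, "dp": [0.0255, 0.0196, -0.0049], "angular": [-1.69, -0.36, -6.32]},
  {"claw": 90, "dp": [0.0255, 0.0196, -0.0049], "angular": [-1.69, -0.36, -6.32]},
  {"claw": 90, "dp": [0.0255, 0.0196, -0.0049], "angular": [-1.69, -0.36, -6.32]},
  {"claw": 90, "dp": [0.0255, 0.0196, -0.0049], "angular": [-1.69, -0.36, -6.32]},
  {"claw": 90, "dp": [0.0255, 0.0196, -0.0049], "angular": [-1.69, -0.36, -6.32]},
  {"claw": 90, "dp": [0.0255, 0.0196, -0.0049], "angular": [-1.69, -0.36, -6.32]},
  {"claw": 90, "dp": [0.0255, 0.0196, -0.0049], "angular": [-1.69, -0.36, -6.32]},
])

```text
clock: 1.43
tcp_pos: [0.4507, -0.1982, 0.3403]
orientation: [0.209, 0.439, 0.874, -0.001]
wrist_force: [1.4, -0.1, 0.2]
finger_gap: 0.0551
```

>>> play_rows([
  {"claw": 90, "dp": [0.004, 0.0297, 0.0054], "angular": [-1.69, -0.36, -6.32]},
  {"claw": 90, "dp": [0.004, 0.0297, 0.0054], "angular": [-1.69, -0.36, -6.32]},
  {"claw": 90, "dp": [0.004, 0.0297, 0.0054], "angular": [-1.69, -0.36, -6.32]},
  {"claw": 90, "dp": [0.004, 0.0297, 0.0054], "angular": [-1.69, -0.36, -6.32]},
  {"claw": 90, "dp": [0.004, 0.0297, 0.0054], "angular": [-1.69, -0.36, -6.32]},
  {"claw": 90, "dp": [0.004, 0.0297, 0.0054], "angular": [-1.69, -0.36, -6.32]},
  {"claw": 90, "dp": [0.004, 0.0297, 0.0054], "angular": [-1.69, -0.36, -6.32]},
  {"claw": 90, "dp": [0.004, 0.0297, 0.0054], "angular": [-1.69, -0.36, -6.32]},
])

```text
clock: 2.1
tcp_pos: [0.5559, 0.0111, 0.3143]
orientation: [0.258, -0.002, 0.966, -0.001]
wrist_force: [-0.1, -0.4, 1.0]
finger_gap: 0.0552
```

```bash
cat >> h.py <<'E'
def wrist(f):
    p0,r0,_=cur(); p,d,c=shot('wrist'); save(f+'.png',p)
    T=np.eye(4); T[:3,:3]=r0.as_matrix(); T[:3,3]=p0; T=T@c['hand_eye']
    np.savez(f+'.npz',p=p,d=d,T=T,k=[c['fx'],c['fy'],c['cx'],c['cy']]); return p,d,c,T
E
python3 - <<'E'
from h import *
p,r,s=cur(); print(p,r.as_matrix().round(3).tolist(),s['joint_pos'],s['wrist_force'],s['finger_gap'],s['clock'])
wrist('w1'); p,r,s=cur(); print(p,np.degrees((FL.inv()*r).as_rotvec()))
E
```

```text
[0.55588771 0.01113885 0.31425545] [[-0.866, -0.003, 0.499], [-0.005, 1.0, -0.001], [-0.499, -0.004, -0.866]] [-0.16818124 -0.14815434 -0.42016549  0.78178034  0.08233623 -0.15082457] [-0.11396516 -0.405976    0.96665006] 0.05518185890352559 2.1
[0.5546031  0.0148061  0.31232411] [-0.2469016   0.18330037 -0.67506777]
```

View pics/w1.png

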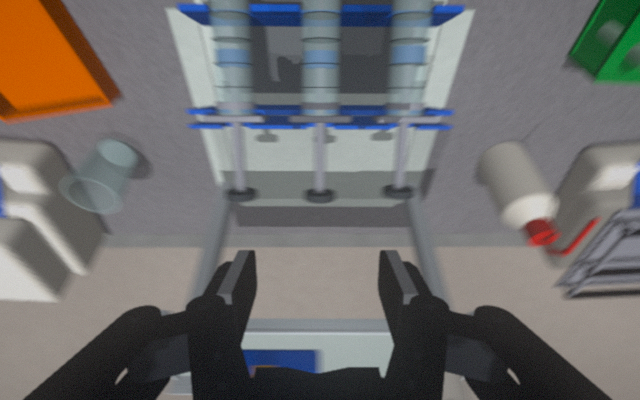

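```bash
python3 - <<'E'
from h import *
p,d,c,T=wrist('w2'); W=cloud(d,c,T); print(T[:3,3])
save('w2c.png',cv2.resize(p[60:240,170:470],None,fx=2.6,fy=2.6,interpolation=cv2.INTER_CUBIC))
g=p.max(-1); a=np.radians(30)
m=(g<75).astype('uint8'); m[:170]=0;m[215:]=0;m[:,:200]=0;m[:,450:]=0
n,l,st,ce=cv2.connectedComponentsWithStats(m)
for i in range(1,n):
    if st[i,4]<60: continue
    u,v=ce[i]; ray=T[:3,:3]@np.array([(u-c['cx'])/c['fx'],(v-c['cy'])/c['fy'],1]); o=T[:3,3]
    q=W[l==i]; q=q[np.isfinite(q).all(1)]
    # o+t*ray in plane z-.085=(x-rx)tan30
    for rx in (.562,):
        t=((o[2]-.085)-(o[0]-rx)*np.tan(a))/(ray[0]*np.tan(a)-ray[2]); P=o+t*ray
        print(st[i],ce[i].round(1),P.round(4),'s',((P[0]-rx)/np.cos(a)).round(4),'depthmed',np.median(q,0).round(4))
for u in (237,320,402):
    for v in range(112,132,2): print(u,v,W[v,u].round(3),p[v,u],end=';')
    print()
E
```

```text
[0.42203561 0.01363204 0.39066749]
[217 189  31  13 199] [233.8 194.2] [ 0.676  -0.0681  0.1508] s 0.1316 depthmed [ 0.672  -0.0643  0.1555]
[374 189  31  12 202] [388.1 193.8] [0.6743 0.089  0.1498] s 0.1296 depthmed [0.6705 0.0857 0.1539]
[297 191  29  13 192] [311.2 196.4] [0.6774 0.0106 0.1516] s 0.1333 depthmed [0.6731 0.011  0.1563]
237 112 [ 0.598 -0.057  0.121] [ 94 126 158];237 114 [ 0.6   -0.057  0.123] [105 127 145];237 116 [ 0.601 -0.057  0.124] [105 115 121];237 118 [ 0.6   -0.056  0.128] [142 141 152];237 120 [ 0.601 -0.056  0.13 ] [154 157 167];237 122 [ 0.603 -0.056  0.131] [147 150 163];237 124 [ 0.623 -0.064  0.105] [ 69  92 156];237 126 [ 0.625 -0.064  0.105] [ 56  88 167];237 128 [ 0.627 -0.064  0.105] [155 168 182];237 130 [ 0.701 -0.092  0.008] [171 178 173];
320 112 [0.596 0.018 0.123] [106 122 142];320 114 [0.599 0.018 0.123] [106 135 169];320 116 [0.6   0.018 0.124] [118 140 156];320 118 [0.601 0.018 0.125] [116 125 130];320 120 [0.601 0.018 0.128] [105 108 115];320 122 [0.602 0.018 0.13 ] [110 113 122];320 124 [0.604 0.018 0.13 ] [ 97 103 116];320 126 [0.625 0.019 0.104] [ 55  98 195];320 128 [0.627 0.019 0.105] [ 48  99 201];320 130 [0.7   0.021 0.007] [118 129 149];
402 112 [0.594 0.092 0.125] [110 113 120];402 114 [0.596 0.092 0.126] [116 133 144];402 116 [0.598 0.092 0.125] [120 144 167];402 118 [0.6   0.093 0.125] [128 147 156];402 120 [0.602 0.093 0.126] [123 131 136];402 122 [0.602 0.092 0.129] [147 148 156];402 124 [0.603 0.092 0.13 ] [151 150 162];402 126 [0.604 0.093 0.131] [132 137 152];402 128 [0.627 0.102 0.103] [ 53  96 191];402 130 [0.628 0.101 0.105] [ 72 113 199];
```

View pics/w2c.png

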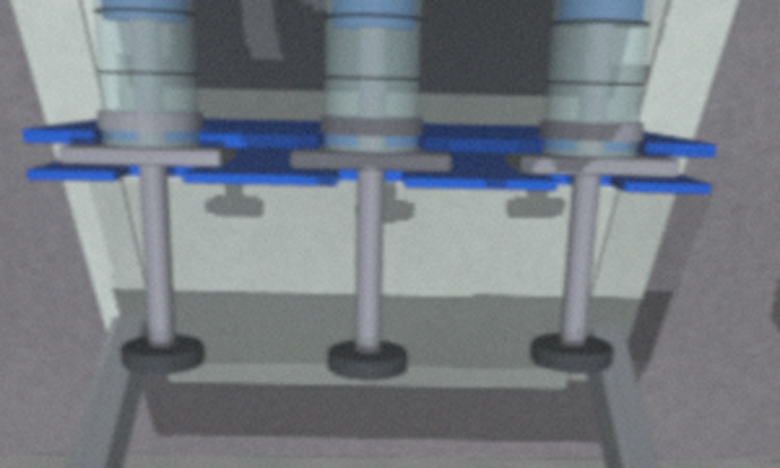

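```bash
python3 - <<'E'
from h import *
p,r,s=cur(); print(p,np.degrees((FL.inv()*r).as_rotvec()),s['clock'])
tz=FL.as_matrix()[:,2]; t=np.array([.562+.128*.866,.089,.085+.064])+.011*tz
plan(t-.06*tz,FL,8); plan(t,FL,4,t-.06*tz,FL)
E
```

```text
[0.55441206 0.01276964 0.31264162] [-0.05312632  0.22871779 -0.26337354] 2.2
8 rows dp [-0.0027, 0.0095, 0.019] ang [0.01, -0.03, 0.03] lim 0.46
4 rows dp [-0.0, 0.0, 0.015] ang [0.0, 0.0, 0.0] lim 0.36
```

>>> play_rows([
  {"claw": 90, "dp": [-0.0031, 0.0108, 0.0217], "angular": [0, 0, 0]},
  {"claw": 90, "dp": [-0.0031, 0.0108, 0.0217], "angular": [0, 0, 0]},
  {"claw": 90, "dp": [-0.0031, 0.0108, 0.0217], "angular": [0, 0, 0]},
  {"claw": 90, "dp": [-0.0031, 0.0108, 0.0217], "angular": [0, 0, 0]},
  {"claw": 90, "dp": [-0.0031, 0.0108, 0.0217], "angular": [0, 0, 0]},
  {"claw": 90, "dp": [-0.0031, 0.0108, 0.0217], "angular": [0, 0, 0]},
  {"claw": 90, "dp": [-0.0031, 0.0108, 0.0217], "angular": [0, 0, 0]},
  {"claw": 90, "dp": [0, 0, 0], "angular": [0, 0, 0]},
])

```text
clock: 2.87
tcp_pos: [0.6499, 0.0854, 0.1892]
orientation: [0.256, 0.001, 0.967, -0.001]
wrist_force: [-0.3, -0.9, -0.5]
finger_gap: 0.0552
```

```bash
python3 - <<'E'
from h import *
p,r,s=cur(); print(p,np.degrees((FL.inv()*r).as_rotvec()),s['clock'],s['wrist_force'],s['qvel'].round(3))
tz=FL.as_matrix()[:,2]; t=np.array([.562+.128*.866,.089,.085+.064])+.011*tz
plan(t,FL,4)
p,d,c,T=wrist('w3'); p,r,s=cur(); print(p,s['wrist_force'])
plan(t,FL,4)
E
```

```text
[0.64991281 0.08542831 0.18919328] [0.14747733 0.38761849 0.04925573] 2.8667 [-0.34289183 -0.87710298 -0.53274474] [-0.021 -0.059  0.006  0.078 -0.001 -0.03 ]
4 rows dp [-0.0, 0.0009, 0.0143] ang [-0.04, -0.1, -0.01] lim 0.34
[0.64949555 0.08479782 0.19075777] [-0.50155933 -0.23783716 -0.83761732]
4 rows dp [0.0001, 0.0011, 0.0147] ang [-0.04, -0.09, -0.01] lim 0.35
```

View pics/w3.png

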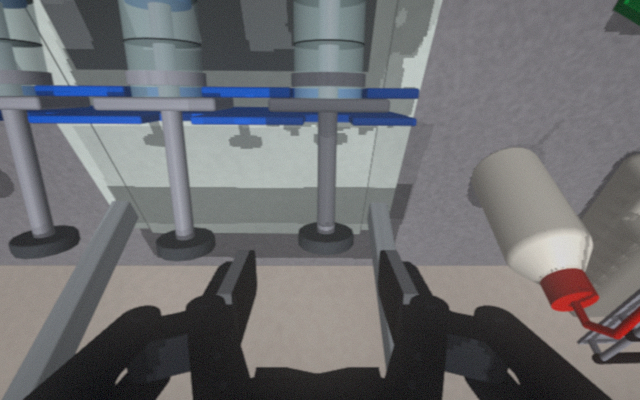

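>>> play_rows([
  {"claw": 90, "dp": [0, 0.0013, 0.0147], "angular": [0, 0, 0]},
  {"claw": 90, "dp": [0, 0.0013, 0.0147], "angular": [0, 0, 0]},
  {"claw": 90, "dp": [0, 0.0013, 0.0147], "angular": [0, 0, 0]},
  {"claw": 90, "dp": [0, 0.0013, 0.0147], "angular": [0, 0, 0]},
  {"claw": 90, "dp": [0, 0, 0], "angular": [0, 0, 0]},
  {"claw": 90, "dp": [0, 0, 0], "angular": [0, 0, 0]},
  {"claw": 140, "dp": [0, 0, 0], "angular": [0, 0, 0]},
  {"claw": 140, "dp": [0, 0, 0], "angular": [0, 0, 0]},
], force=20)

```text
clock: 3.58
tcp_pos: [0.6803, 0.0894, 0.1448]
orientation: [0.26, 0.001, 0.966, -0.001]
wrist_force: [0.3, -0.1, 0.4]
finger_gap: 0.0386
```

```bash
python3 - <<'E'
from h import *
p,r,s=cur(); print(p,np.degrees((FL.inv()*r).as_rotvec()),s['wrist_force'],s['finger_gap'])
p,d,c,T=wrist('w4'); 
save('w4c.png',p[180:400,120:520])
E
```

```text
[0.68028001 0.08937161 0.14479408] [ 0.18539448 -0.0858523   0.0674564 ] [ 0.28973307 -0.07492215  0.42200346] 0.038565366617851225
```

View pics/w4c.png

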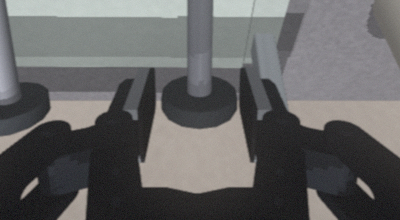

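>>> play_rows([
  {"claw": 140, "dp": [0.0015, 0, 0.0015], "angular": [0, 0, 0]},
  {"claw": 140, "dp": [0.0015, 0, 0.0015], "angular": [0, 0, 0]},
  {"claw": 140, "dp": [0, 0, 0], "angular": [0, 0, 0]},
  {"claw": 255, "dp": [0, 0, 0], "angular": [0, 0, 0]},
  {"claw": 255, "dp": [0, 0, 0], "angular": [0, 0, 0]},
  {"claw": 255, "dp": [0, 0, 0], "angular": [0, 0, 0]},
  {"claw": 255, "dp": [0, 0, 0], "angular": [0, 0, 0]},
  {"claw": 255, "dp": [0, 0, 0], "angular": [0, 0, 0]},
], force=20)

```text
clock: 4.3
tcp_pos: [0.6786, 0.0898, 0.1386]
orientation: [0.258, 0.001, 0.966, -0.001]
wrist_force: [-2.1, -0.2, 0.2]
finger_gap: 0.0309
```

```bash
cat >> h.py <<'E'
def rep(y=.0895):
    p,r,s=cur(); M=r.as_matrix(); ax=np.array([.866,0,.5]); g=p-.011*M[:,2]-np.array([.562,y,.085])
    f=np.array(s['wrist_force'])
    print('t',s['clock'],'grip s=%.4f perp=%.4f y=%.4f'%(g@ax,g@[-.5,0,.866],g[1]),'F axial=%.1f perp=%.1f y=%.1f'%(f@ax,f@[-.5,0,.866],f[1]),'gap %.4f'%s['finger_gap'],'rot',np.degrees((FL.inv()*r).as_rotvec()).round(2))
E
python3 -c "from h import *;rep()"
```

```text
t 4.3 grip s=0.1278 perp=-0.0009 y=0.0004 F axial=-1.8 perp=1.2 y=-0.2 gap 0.0309 rot [0.16 0.07 0.04]
```

>>> play_rows([
  {"claw": 255, "dp": [-0.0035, 0, 0], "angular": [0, 0, 0]},
  {"claw": 255, "dp": [-0.0035, 0, 0], "angular": [0, 0, 0]},
  {"claw": 255, "dp": [-0.0035, 0, 0], "angular": [0, 0, 0]},
  {"claw": 255, "dp": [-0.0035, 0, 0], "angular": [0, 0, 0]},
  {"claw": 255, "dp": [-0.0035, 0, 0], "angular": [0, 0, 0]},
  {"claw": 255, "dp": [-0.0035, 0, 0], "angular": [0, 0, 0]},
  {"claw": 255, "dp": [-0.0035, 0, 0], "angular": [0, 0, 0]},
  {"claw": 255, "dp": [0, 0, 0], "angular": [0, 0, 0]},
])

```text
clock: 4.97
tcp_pos: [0.7012, 0.0896, 0.1519]
orientation: [0.259, 0.001, 0.966, -0.001]
wrist_force: [-1.6, -0.5, -1.6]
finger_gap: 0.0309
```

```bash
python3 -c "from h import *;rep()"
```

```text
t 4.9667 grip s=0.1540 perp=-0.0007 y=0.0002 F axial=-2.2 perp=-0.6 y=-0.5 gap 0.0309 rot [ 0.18 -0.05  0.05]
```

>>> play_rows([
  {"claw": 255, "dp": [-0.001, 0, 0], "angular": [0, 0, 0]},
  {"claw": 255, "dp": [-0.001, 0, 0], "angular": [0, 0, 0]},
  {"claw": 255, "dp": [-0.001, 0, 0], "angular": [0, 0, 0]},
  {"claw": 255, "dp": [-0.001, 0, 0], "angular": [0, 0, 0]},
  {"claw": 255, "dp": [0, 0, 0], "angular": [0, 0, 0]},
  {"claw": 255, "dp": [0, 0, 0], "angular": [0, 0, 0]},
  {"claw": 255, "dp": [0, 0, 0], "angular": [0, 0, 0]},
  {"claw": 255, "dp": [0, 0, 0], "angular": [0, 0, 0]},
])

```text
clock: 5.63
tcp_pos: [0.7037, 0.0897, 0.1533]
orientation: [0.259, 0.001, 0.966, -0.001]
wrist_force: [-2.1, -0.8, -0.9]
finger_gap: 0.0307
```

```bash
python3 -c "from h import *;rep()"
```

```text
t 5.6333 grip s=0.1568 perp=-0.0007 y=0.0002 F axial=-2.3 perp=0.3 y=-0.8 gap 0.0307 rot [0.17 0.01 0.04]
```

>>> play_rows([
  {"claw": 255, "dp": [-0.0006, 0, 0], "angular": [0, 0, 0]},
  {"claw": 255, "dp": [-0.0006, 0, 0], "angular": [0, 0, 0]},
  {"claw": 255, "dp": [-0.0006, 0, 0], "angular": [0, 0, 0]},
  {"claw": 255, "dp": [-0.0006, 0, 0], "angular": [0, 0, 0]},
  {"claw": 255, "dp": [-0.0006, 0, 0], "angular": [0, 0, 0]},
  {"claw": 255, "dp": [0, 0, 0], "angular": [0, 0, 0]},
  {"claw": 255, "dp": [0, 0, 0], "angular": [0, 0, 0]},
  {"claw": 255, "dp": [0, 0, 0], "angular": [0, 0, 0]},
])

```text
clock: 6.3
tcp_pos: [0.7063, 0.0897, 0.1548]
orientation: [0.259, 0.001, 0.966, -0.001]
wrist_force: [-2.9, -0.5, -1.1]
finger_gap: 0.031
```

```bash
python3 -c "from h import *;rep()"
```

```text
t 6.3 grip s=0.1599 perp=-0.0007 y=0.0003 F axial=-3.1 perp=0.5 y=-0.5 gap 0.0310 rot [0.17 0.01 0.04]
```

>>> play_rows([
  {"claw": 255, "dp": [-0.0006, 0, 0], "angular": [0, 0, 0]},
  {"claw": 255, "dp": [-0.0006, 0, 0], "angular": [0, 0, 0]},
  {"claw": 255, "dp": [-0.0006, 0, 0], "angular": [0, 0, 0]},
  {"claw": 255, "dp": [-0.0006, 0, 0], "angular": [0, 0, 0]},
  {"claw": 255, "dp": [-0.0006, 0, 0], "angular": [0, 0, 0]},
  {"claw": 255, "dp": [0, 0, 0], "angular": [0, 0, 0]},
  {"claw": 255, "dp": [0, 0, 0], "angular": [0, 0, 0]},
  {"claw": 255, "dp": [0, 0, 0], "angular": [0, 0, 0]},
])

```text
clock: 6.97
tcp_pos: [0.7085, 0.0897, 0.1559]
orientation: [0.258, 0.001, 0.966, -0.001]
wrist_force: [-3.5, -1.3, -0.9]
finger_gap: 0.0309
```

```bash
python3 -c "from h import *;rep()"
```

```text
t 6.9667 grip s=0.1624 perp=-0.0008 y=0.0003 F axial=-3.5 perp=0.9 y=-1.3 gap 0.0309 rot [0.17 0.06 0.04]
```

>>> play_rows([
  {"claw": 255, "dp": [-0.0005, 0, 0], "angular": [0, 0, 0]},
  {"claw": 255, "dp": [-0.0005, 0, 0], "angular": [0, 0, 0]},
  {"claw": 255, "dp": [-0.0005, 0, 0], "angular": [0, 0, 0]},
  {"claw": 255, "dp": [-0.0005, 0, 0], "angular": [0, 0, 0]},
  {"claw": 255, "dp": [0, 0, 0], "angular": [0, 0, 0]},
  {"claw": 255, "dp": [0, 0, 0], "angular": [0, 0, 0]},
  {"claw": 255, "dp": [0, 0, 0], "angular": [0, 0, 0]},
  {"claw": 255, "dp": [0, 0, 0], "angular": [0, 0, 0]},
])

```text
clock: 7.63
tcp_pos: [0.7088, 0.0897, 0.1555]
orientation: [0.257, 0.001, 0.966, -0.001]
wrist_force: [-6.6, -0.7, -2.6]
finger_gap: 0.0308
```

```bash
python3 -c "from h import *;rep()"
```

```text
t 7.6333 grip s=0.1624 perp=-0.0014 y=0.0003 F axial=-7.1 perp=1.0 y=-0.7 gap 0.0308 rot [0.17 0.25 0.04]
```

>>> play_rows([
  {"claw": 255, "dp": [0.006, 0, 0], "angular": [0, 0, 0]},
  {"claw": 255, "dp": [0.006, 0, 0], "angular": [0, 0, 0]},
  {"claw": 255, "dp": [0.006, 0, 0], "angular": [0, 0, 0]},
  {"claw": 255, "dp": [0.006, 0, 0], "angular": [0, 0, 0]},
  {"claw": 255, "dp": [0.006, 0, 0], "angular": [0, 0, 0]},
  {"claw": 255, "dp": [0.006, 0, 0], "angular": [0, 0, 0]},
  {"claw": 255, "dp": [0.006, 0, 0], "angular": [0, 0, 0]},
  {"claw": 255, "dp": [0, 0, 0], "angular": [0, 0, 0]},
])

```text
clock: 8.3
tcp_pos: [0.6724, 0.09, 0.1353]
orientation: [0.258, 0.001, 0.966, -0.001]
wrist_force: [-0.3, 0.7, 0.4]
finger_gap: 0.0315
```

```bash
python3 -c "from h import *;rep()"
```

```text
t 8.3 grip s=0.1208 perp=-0.0007 y=0.0006 F axial=-0.0 perp=0.4 y=0.7 gap 0.0315 rot [0.15 0.13 0.02]
```

>>> play_rows([
  {"claw": 255, "dp": [0.0006, 0, 0], "angular": [0, 0, 0]},
  {"claw": 255, "dp": [0.0006, 0, 0], "angular": [0, 0, 0]},
  {"claw": 255, "dp": [0.0006, 0, 0], "angular": [0, 0, 0]},
  {"claw": 255, "dp": [0.0006, 0, 0], "angular": [0, 0, 0]},
  {"claw": 255, "dp": [0.0006, 0, 0], "angular": [0, 0, 0]},
  {"claw": 255, "dp": [0, 0, 0], "angular": [0, 0, 0]},
  {"claw": 255, "dp": [0, 0, 0], "angular": [0, 0, 0]},
  {"claw": 255, "dp": [0, 0, 0], "angular": [0, 0, 0]},
])

```text
clock: 8.97
tcp_pos: [0.6719, 0.0899, 0.135]
orientation: [0.259, 0.001, 0.966, -0.001]
wrist_force: [2.7, 1.8, 2.7]
finger_gap: 0.0308
```

```bash
python3 -c "from h import *;rep()"
```

```text
t 8.9667 grip s=0.1202 perp=-0.0006 y=0.0004 F axial=3.6 perp=1.0 y=1.8 gap 0.0308 rot [ 0.15 -0.02  0.04]
```

>>> play_rows([
  {"claw": 255, "dp": [0.0006, 0, 0], "angular": [0, 0, 0]},
  {"claw": 255, "dp": [0.0006, 0, 0], "angular": [0, 0, 0]},
  {"claw": 255, "dp": [0.0006, 0, 0], "angular": [0, 0, 0]},
  {"claw": 255, "dp": [0.0006, 0, 0], "angular": [0, 0, 0]},
  {"claw": 255, "dp": [0.0006, 0, 0], "angular": [0, 0, 0]},
  {"claw": 255, "dp": [0, 0, 0], "angular": [0, 0, 0]},
  {"claw": 255, "dp": [0, 0, 0], "angular": [0, 0, 0]},
  {"claw": 255, "dp": [0, 0, 0], "angular": [0, 0, 0]},
])

```text
clock: 9.63
tcp_pos: [0.6687, 0.0898, 0.133]
orientation: [0.258, 0.001, 0.966, -0.001]
wrist_force: [1.2, 2.8, 3.1]
finger_gap: 0.0311
```

```bash
python3 -c "from h import *;rep()"
```

```text
t 9.6333 grip s=0.1164 perp=-0.0008 y=0.0003 F axial=2.6 perp=2.1 y=2.8 gap 0.0311 rot [0.17 0.05 0.04]
```

>>> play_rows([
  {"claw": 255, "dp": [0.0006, 0, 0], "angular": [0, 0, 0]},
  {"claw": 255, "dp": [0.0006, 0, 0], "angular": [0, 0, 0]},
  {"claw": 255, "dp": [0.0006, 0, 0], "angular": [0, 0, 0]},
  {"claw": 255, "dp": [0.0006, 0, 0], "angular": [0, 0, 0]},
  {"claw": 255, "dp": [0.0006, 0, 0], "angular": [0, 0, 0]},
  {"claw": 255, "dp": [0, 0, 0], "angular": [0, 0, 0]},
  {"claw": 255, "dp": [0, 0, 0], "angular": [0, 0, 0]},
  {"claw": 255, "dp": [0, 0, 0], "angular": [0, 0, 0]},
])

```text
clock: 10.3
tcp_pos: [0.6668, 0.0898, 0.1321]
orientation: [0.259, 0.001, 0.966, -0.001]
wrist_force: [3.5, 2.5, 1.8]
finger_gap: 0.0306
```

```bash
python3 -c "from h import *;rep()"
```

```text
t 10.3 grip s=0.1143 perp=-0.0006 y=0.0004 F axial=4.0 perp=-0.2 y=2.5 gap 0.0306 rot [ 0.16 -0.03  0.04]
```

>>> play_rows([
  {"claw": 255, "dp": [0.0005, 0, 0], "angular": [0, 0, 0]},
  {"claw": 255, "dp": [0.0005, 0, 0], "angular": [0, 0, 0]},
  {"claw": 255, "dp": [0.0005, 0, 0], "angular": [0, 0, 0]},
  {"claw": 255, "dp": [0.0005, 0, 0], "angular": [0, 0, 0]},
  {"claw": 255, "dp": [0, 0, 0], "angular": [0, 0, 0]},
  {"claw": 255, "dp": [0, 0, 0], "angular": [0, 0, 0]},
  {"claw": 255, "dp": [0, 0, 0], "angular": [0, 0, 0]},
  {"claw": 255, "dp": [0, 0, 0], "angular": [0, 0, 0]},
])

```text
clock: 10.97
tcp_pos: [0.6667, 0.0898, 0.1323]
orientation: [0.261, 0.001, 0.965, -0.001]
wrist_force: [7.5, 3.8, 1.2]
finger_gap: 0.0311
```

```bash
python3 -c "from h import *;rep()"
```

```text
t 10.9667 grip s=0.1143 perp=-0.0004 y=0.0004 F axial=7.1 perp=-2.7 y=3.8 gap 0.0311 rot [ 0.15 -0.22  0.05]
```

The left plunger is stuck: no movement for 2 mm more command, with the axial force up from 4 to 7 N. I'm backing off, releasing and going to the middle one.

>>> play_rows([
  {"claw": 255, "dp": [-0.0015, 0, 0], "angular": [0, 0, 0]},
  {"claw": 255, "dp": [-0.0015, 0, 0], "angular": [0, 0, 0]},
  {"claw": 255, "dp": [0, 0, 0], "angular": [0, 0, 0]},
  {"claw": 90, "dp": [0, 0, 0], "angular": [0, 0, 0]},
  {"claw": 90, "dp": [0, 0, 0], "angular": [0, 0, 0]},
  {"claw": 90, "dp": [0, 0, 0], "angular": [0, 0, 0]},
  {"claw": 90, "dp": [0, 0, 0], "angular": [0, 0, 0]},
  {"claw": 90, "dp": [0, 0, -0.01], "angular": [0, 0, 0]},
])

```text
clock: 11.63
tcp_pos: [0.6608, 0.0894, 0.1385]
orientation: [0.257, 0.001, 0.967, -0.002]
wrist_force: [-0.3, -0.2, -0.2]
finger_gap: 0.0554
```

```bash
python3 -c "from h import *;rep()"
```

```text
t 11.6333 grip s=0.1124 perp=0.0079 y=-0.0001 F axial=-0.4 perp=-0.0 y=-0.2 gap 0.0554 rot [0.21 0.27 0.06]
```

>>> play_rows([
  {"claw": 90, "dp": [0, 0, -0.022], "angular": [0, 0, 0]},
  {"claw": 90, "dp": [0, 0, -0.022], "angular": [0, 0, 0]},
  {"claw": 90, "dp": [0, 0, -0.006], "angular": [0, 0, 0]},
  {"claw": 90, "dp": [-0.003, -0.02, 0], "angular": [0, 0, 0]},
  {"claw": 90, "dp": [-0.003, -0.02, 0], "angular": [0, 0, 0]},
  {"claw": 90, "dp": [-0.003, -0.02, 0], "angular": [0, 0, 0]},
  {"claw": 90, "dp": [-0.003, -0.0195, 0], "angular": [0, 0, 0]},
  {"claw": 90, "dp": [0, 0, 0], "angular": [0, 0, 0]},
])

```text
clock: 12.3
tcp_pos: [0.6482, 0.0074, 0.191]
orientation: [0.259, 0.002, 0.966, -0.002]
wrist_force: [0.2, -0.1, -0.7]
finger_gap: 0.055
```

```bash
python3 -c "from h import *;rep(0.010)
p,d,c,T=wrist('w5'); rep(.01); save('w5c.png',p[80:400,120:560])"
```

```text
t 12.3 grip s=0.1276 perp=0.0597 y=-0.0026 F axial=-0.2 perp=-0.7 y=-0.1 gap 0.0550 rot [ 0.34 -0.04  0.18]
t 12.35 grip s=0.1270 perp=0.0596 y=-0.0012 F axial=-0.7 perp=-1.1 y=0.1 gap 0.0551 rot [ 0.26 -0.    0.18]
```

View pics/w5c.png

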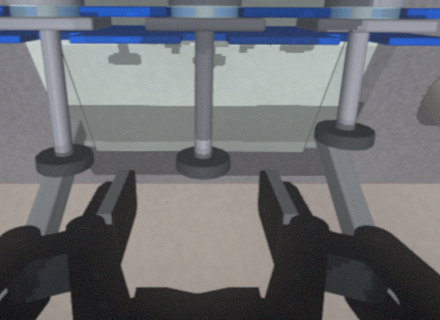

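>>> play_rows([
  {"claw": 90, "dp": [-0.0007, 0.0003, 0.015], "angular": [0, 0, 0]},
  {"claw": 90, "dp": [-0.0007, 0.0003, 0.015], "angular": [0, 0, 0]},
  {"claw": 90, "dp": [-0.0007, 0.0003, 0.015], "angular": [0, 0, 0]},
  {"claw": 90, "dp": [-0.0007, 0.0003, 0.0145], "angular": [0, 0, 0]},
  {"claw": 120, "dp": [0, 0, 0], "angular": [0, 0, 0]},
  {"claw": 140, "dp": [0, 0, 0], "angular": [0, 0, 0]},
  {"claw": 140, "dp": [0, 0, 0], "angular": [0, 0, 0]},
  {"claw": 140, "dp": [0, 0, 0], "angular": [0, 0, 0]},
])

```text
clock: 13.02
tcp_pos: [0.6797, 0.0118, 0.1412]
orientation: [0.259, 0.0, 0.966, -0.001]
wrist_force: [-0.8, -0.0, -0.8]
finger_gap: 0.0384
```

```bash
python3 -c "from h import *;rep(0.010)"
```

```text
t 13.0167 grip s=0.1300 perp=0.0008 y=0.0019 F axial=-1.1 perp=-0.3 y=-0.0 gap 0.0384 rot [ 0.16 -0.04  0.01]
```

>>> play_rows([
  {"claw": 255, "dp": [0, 0, 0], "angular": [0, 0, 0]},
  {"claw": 255, "dp": [0, 0, 0], "angular": [0, 0, 0]},
  {"claw": 255, "dp": [0, 0, 0], "angular": [0, 0, 0]},
  {"claw": 255, "dp": [0, 0, 0], "angular": [0, 0, 0]},
  {"claw": 255, "dp": [-0.001, 0, 0], "angular": [0, 0, 0]},
  {"claw": 255, "dp": [-0.002, 0, 0], "angular": [0, 0, 0]},
  {"claw": 255, "dp": [-0.002, 0, 0], "angular": [0, 0, 0]},
  {"claw": 255, "dp": [-0.002, 0, 0], "angular": [0, 0, 0]},
])

```text
clock: 13.68
tcp_pos: [0.6852, 0.0115, 0.1431]
orientation: [0.258, 0.001, 0.966, -0.001]
wrist_force: [-2.0, -0.2, 0.4]
finger_gap: 0.031
```

```bash
python3 -c "from h import *;rep(0.010)"
```

```text
t 13.6833 grip s=0.1358 perp=-0.0003 y=0.0015 F axial=-1.6 perp=1.4 y=-0.2 gap 0.0310 rot [0.17 0.11 0.05]
```

>>> play_rows([
  {"claw": 255, "dp": [-0.003, 0, 0], "angular": [0, 0, 0]},
  {"claw": 255, "dp": [-0.003, 0, 0], "angular": [0, 0, 0]},
  {"claw": 255, "dp": [-0.003, 0, 0], "angular": [0, 0, 0]},
  {"claw": 255, "dp": [-0.003, 0, 0], "angular": [0, 0, 0]},
  {"claw": 255, "dp": [-0.003, 0, 0], "angular": [0, 0, 0]},
  {"claw": 255, "dp": [-0.003, 0, 0], "angular": [0, 0, 0]},
  {"claw": 255, "dp": [-0.002, 0, 0], "angular": [0, 0, 0]},
  {"claw": 255, "dp": [-0.001, 0, 0], "angular": [0, 0, 0]},
])

```text
clock: 14.35
tcp_pos: [0.7043, 0.0115, 0.1545]
orientation: [0.259, 0.001, 0.966, -0.001]
wrist_force: [-1.9, 0.2, 0.2]
finger_gap: 0.0309
```

>>> play_rows([
  {"claw": 255, "dp": [-0.0008, 0, 0], "angular": [0, 0, 0]},
  {"claw": 255, "dp": [-0.0008, 0, 0], "angular": [0, 0, 0]},
  {"claw": 255, "dp": [-0.0008, 0, 0], "angular": [0, 0, 0]},
  {"claw": 255, "dp": [-0.0008, 0, 0], "angular": [0, 0, 0]},
  {"claw": 255, "dp": [-0.0008, 0, 0], "angular": [0, 0, 0]},
  {"claw": 255, "dp": [0, 0, 0], "angular": [0, 0, 0]},
  {"claw": 255, "dp": [0, 0, 0], "angular": [0, 0, 0]},
  {"claw": 255, "dp": [0, 0, 0], "angular": [0, 0, 0]},
])

```text
clock: 15.02
tcp_pos: [0.7066, 0.0114, 0.1555]
orientation: [0.258, 0.001, 0.966, -0.001]
wrist_force: [-4.1, -0.3, -2.4]
finger_gap: 0.0309
```

```bash
python3 -c "from h import *;rep(0.010)"
```

```text
t 15.0167 grip s=0.1605 perp=-0.0003 y=0.0014 F axial=-4.8 perp=-0.1 y=-0.3 gap 0.0309 rot [0.17 0.11 0.05]
```

>>> play_rows([
  {"claw": 255, "dp": [-0.0008, 0, 0], "angular": [0, 0, 0]},
  {"claw": 255, "dp": [-0.0008, 0, 0], "angular": [0, 0, 0]},
  {"claw": 255, "dp": [-0.0008, 0, 0], "angular": [0, 0, 0]},
  {"claw": 255, "dp": [-0.0008, 0, 0], "angular": [0, 0, 0]},
  {"claw": 255, "dp": [0, 0, 0], "angular": [0, 0, 0]},
  {"claw": 255, "dp": [0, 0, 0], "angular": [0, 0, 0]},
  {"claw": 255, "dp": [0, 0, 0], "angular": [0, 0, 0]},
  {"claw": 255, "dp": [0, 0, 0], "angular": [0, 0, 0]},
])

```text
clock: 15.68
tcp_pos: [0.7071, 0.0112, 0.1548]
orientation: [0.255, 0.001, 0.967, -0.001]
wrist_force: [-8.0, -0.9, -3.5]
finger_gap: 0.0304
```

```bash
python3 -c "from h import *;rep(0.010)"
```

```text
t 15.6833 grip s=0.1607 perp=-0.0011 y=0.0013 F axial=-8.6 perp=1.0 y=-0.9 gap 0.0304 rot [0.2  0.42 0.08]
```

>>> play_rows([
  {"claw": 255, "dp": [0.006, 0, 0], "angular": [0, 0, 0]},
  {"claw": 255, "dp": [0.006, 0, 0], "angular": [0, 0, 0]},
  {"claw": 255, "dp": [0.006, 0, 0], "angular": [0, 0, 0]},
  {"claw": 255, "dp": [0.006, 0, 0], "angular": [0, 0, 0]},
  {"claw": 255, "dp": [0.006, 0, 0], "angular": [0, 0, 0]},
  {"claw": 255, "dp": [0.006, 0, 0], "angular": [0, 0, 0]},
  {"claw": 255, "dp": [0.006, 0, 0], "angular": [0, 0, 0]},
  {"claw": 255, "dp": [0.003, 0, 0], "angular": [0, 0, 0]},
])

```text
clock: 16.35
tcp_pos: [0.6701, 0.0113, 0.1348]
orientation: [0.258, 0.001, 0.966, -0.002]
wrist_force: [-0.9, -1.1, 2.1]
finger_gap: 0.031
```

>>> play_rows([
  {"claw": 255, "dp": [0.001, 0, 0], "angular": [0, 0, 0]},
  {"claw": 255, "dp": [0.001, 0, 0], "angular": [0, 0, 0]},
  {"claw": 255, "dp": [0.001, 0, 0], "angular": [0, 0, 0]},
  {"claw": 255, "dp": [0.001, 0, 0], "angular": [0, 0, 0]},
  {"claw": 255, "dp": [0.001, 0, 0], "angular": [0, 0, 0]},
  {"claw": 255, "dp": [0.001, 0, 0], "angular": [0, 0, 0]},
  {"claw": 255, "dp": [0.001, 0, 0], "angular": [0, 0, 0]},
  {"claw": 255, "dp": [0.001, 0, 0], "angular": [0, 0, 0]},
])

```text
clock: 17.02
tcp_pos: [0.6642, 0.0113, 0.1313]
orientation: [0.259, 0.001, 0.966, -0.001]
wrist_force: [-0.3, -1.5, 2.2]
finger_gap: 0.0309
```

```bash
python3 -c "from h import *;rep(0.010)"
```

```text
t 17.0167 grip s=0.1116 perp=0.0000 y=0.0014 F axial=0.8 perp=2.1 y=-1.5 gap 0.0309 rot [0.19 0.02 0.04]
```

>>> play_rows([
  {"claw": 255, "dp": [0.001, 0, 0], "angular": [0, 0, 0]},
  {"claw": 255, "dp": [0.001, 0, 0], "angular": [0, 0, 0]},
  {"claw": 255, "dp": [0.001, 0, 0], "angular": [0, 0, 0]},
  {"claw": 255, "dp": [0.001, 0, 0], "angular": [0, 0, 0]},
  {"claw": 255, "dp": [0.001, 0, 0], "angular": [0, 0, 0]},
  {"claw": 255, "dp": [0.001, 0, 0], "angular": [0, 0, 0]},
  {"claw": 255, "dp": [0, 0, 0], "angular": [0, 0, 0]},
  {"claw": 255, "dp": [0, 0, 0], "angular": [0, 0, 0]},
])

```text
clock: 17.68
tcp_pos: [0.6587, 0.0114, 0.1281]
orientation: [0.258, 0.001, 0.966, -0.001]
wrist_force: [-1.7, -3.3, 2.4]
finger_gap: 0.0309
```

```bash
python3 -c "from h import *;rep(0.010)"
```

```text
t 17.6833 grip s=0.1053 perp=-0.0000 y=0.0015 F axial=-0.3 perp=2.9 y=-3.3 gap 0.0309 rot [0.17 0.06 0.04]
```

>>> play_rows([
  {"claw": 255, "dp": [0.002, -0.0001, 0], "angular": [0, 0, 0]},
  {"claw": 255, "dp": [0.002, -0.0001, 0], "angular": [0, 0, 0]},
  {"claw": 255, "dp": [0.002, -0.0001, 0], "angular": [0, 0, 0]},
  {"claw": 255, "dp": [0.002, -0.0001, 0], "angular": [0, 0, 0]},
  {"claw": 255, "dp": [0.002, 0, 0], "angular": [0, 0, 0]},
  {"claw": 255, "dp": [0.002, 0, 0], "angular": [0, 0, 0]},
  {"claw": 255, "dp": [0.001, 0, 0], "angular": [0, 0, 0]},
  {"claw": 255, "dp": [0, 0, 0], "angular": [0, 0, 0]},
])

```text
clock: 18.35
tcp_pos: [0.6472, 0.0112, 0.1214]
orientation: [0.258, 0.001, 0.966, -0.001]
wrist_force: [-0.1, -1.7, 1.9]
finger_gap: 0.0312
```

>>> play_rows([
  {"claw": 255, "dp": [0.0008, 0, 0], "angular": [0, 0, 0]},
  {"claw": 255, "dp": [0.0008, 0, 0], "angular": [0, 0, 0]},
  {"claw": 255, "dp": [0.0008, 0, 0], "angular": [0, 0, 0]},
  {"claw": 255, "dp": [0.0008, 0, 0], "angular": [0, 0, 0]},
  {"claw": 255, "dp": [0, 0, 0], "angular": [0, 0, 0]},
  {"claw": 255, "dp": [0, 0, 0], "angular": [0, 0, 0]},
  {"claw": 255, "dp": [0, 0, 0], "angular": [0, 0, 0]},
  {"claw": 255, "dp": [0, 0, 0], "angular": [0, 0, 0]},
])

```text
clock: 19.02
tcp_pos: [0.6448, 0.0112, 0.1201]
orientation: [0.258, 0.001, 0.966, -0.001]
wrist_force: [0.5, -1.1, 3.2]
finger_gap: 0.0307
```

```bash
python3 -c "from h import *;rep(0.010)"
```

```text
t 19.0167 grip s=0.0892 perp=-0.0000 y=0.0012 F axial=2.0 perp=2.5 y=-1.1 gap 0.0307 rot [0.16 0.05 0.04]
```

>>> play_rows([
  {"claw": 255, "dp": [0.0008, 0, 0], "angular": [0, 0, 0]},
  {"claw": 255, "dp": [0.0008, 0, 0], "angular": [0, 0, 0]},
  {"claw": 255, "dp": [0.0008, 0, 0], "angular": [0, 0, 0]},
  {"claw": 255, "dp": [0.0008, 0, 0], "angular": [0, 0, 0]},
  {"claw": 255, "dp": [0, 0, 0], "angular": [0, 0, 0]},
  {"claw": 255, "dp": [0, 0, 0], "angular": [0, 0, 0]},
  {"claw": 255, "dp": [0, 0, 0], "angular": [0, 0, 0]},
  {"claw": 255, "dp": [0, 0, 0], "angular": [0, 0, 0]},
])

```text
clock: 19.68
tcp_pos: [0.6437, 0.011, 0.1201]
orientation: [0.26, 0.001, 0.966, -0.001]
wrist_force: [1.3, -0.7, 4.6]
finger_gap: 0.0309
```

```bash
python3 -c "from h import *;rep(0.010)"
```

```text
t 19.6833 grip s=0.0883 perp=0.0006 y=0.0011 F axial=3.4 perp=3.4 y=-0.7 gap 0.0309 rot [ 0.17 -0.17  0.02]
```

>>> play_rows([
  {"claw": 255, "dp": [0.0008, 0, 0], "angular": [0, 0, 0]},
  {"claw": 255, "dp": [0.0008, 0, 0], "angular": [0, 0, 0]},
  {"claw": 255, "dp": [0.0008, 0, 0], "angular": [0, 0, 0]},
  {"claw": 255, "dp": [0, 0, 0], "angular": [0, 0, 0]},
  {"claw": 255, "dp": [0, 0, 0], "angular": [0, 0, 0]},
  {"claw": 255, "dp": [0, 0, 0], "angular": [0, 0, 0]},
  {"claw": 255, "dp": [0, 0, 0], "angular": [0, 0, 0]},
  {"claw": 255, "dp": [0, 0, 0], "angular": [0, 0, 0]},
])

```text
clock: 20.35
tcp_pos: [0.6433, 0.011, 0.1204]
orientation: [0.262, 0.0, 0.965, -0.001]
wrist_force: [3.9, -0.2, 6.2]
finger_gap: 0.0309
```

```bash
python3 -c "from h import *;rep(0.010)"
```

```text
t 20.35 grip s=0.0880 perp=0.0010 y=0.0010 F axial=6.5 perp=3.5 y=-0.2 gap 0.0309 rot [ 0.17 -0.37  0.01]
```

>>> play_rows([
  {"claw": 255, "dp": [-0.0015, 0, 0], "angular": [0, 0, 0]},
  {"claw": 255, "dp": [-0.0015, 0, 0], "angular": [0, 0, 0]},
  {"claw": 255, "dp": [0, 0, 0], "angular": [0, 0, 0]},
  {"claw": 90, "dp": [0, 0, 0], "angular": [0, 0, 0]},
  {"claw": 90, "dp": [0, 0, 0], "angular": [0, 0, 0]},
  {"claw": 90, "dp": [0, 0, 0], "angular": [0, 0, 0]},
  {"claw": 90, "dp": [0, 0, 0], "angular": [0, 0, 0]},
  {"claw": 90, "dp": [0, 0, -0.01], "angular": [0, 0, 0]},
])

```text
clock: 21.02
tcp_pos: [0.6362, 0.0113, 0.1251]
orientation: [0.256, 0.001, 0.967, -0.001]
wrist_force: [-0.1, 0.3, 0.8]
finger_gap: 0.0552
```

>>> play_rows([
  {"claw": 90, "dp": [0, 0, -0.022], "angular": [0, 0, 0]},
  {"claw": 90, "dp": [0, 0, -0.022], "angular": [0, 0, 0]},
  {"claw": 90, "dp": [0, 0, -0.006], "angular": [0, 0, 0]},
  {"claw": 90, "dp": [-0.01, -0.02, 0], "angular": [0, 0, 0]},
  {"claw": 90, "dp": [-0.01, -0.02, 0], "angular": [0, 0, 0]},
  {"claw": 90, "dp": [-0.01, -0.02, 0], "angular": [0, 0, 0]},
  {"claw": 90, "dp": [-0.009, -0.0195, 0], "angular": [0, 0, 0]},
  {"claw": 90, "dp": [0, 0, 0], "angular": [0, 0, 0]},
])

```text
clock: 21.68
tcp_pos: [0.6487, -0.0718, 0.1925]
orientation: [0.26, 0.002, 0.966, -0.003]
wrist_force: [0.9, 0.7, 0.1]
finger_gap: 0.0553
```

```bash
python3 -c "from h import *
p,d,c,T=wrist('w6'); rep(-.07); save('w6c.png',p[60:400,100:560])"
```

```text
t 21.7333 grip s=0.1271 perp=0.0604 y=-0.0002 F axial=0.3 perp=0.6 y=-1.2 gap 0.0553 rot [ 0.27 -0.06  0.15]
```

View pics/w6c.png

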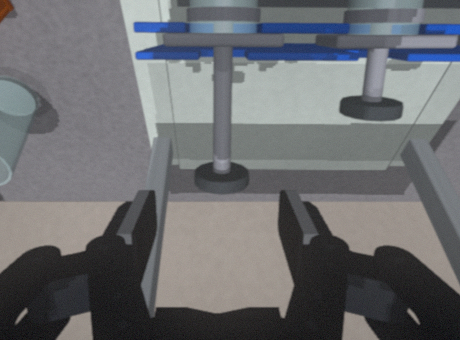

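>>> play_rows([
  {"claw": 90, "dp": [-0.0005, 0.0002, 0.015], "angular": [0, 0, 0]},
  {"claw": 90, "dp": [-0.0005, 0.0002, 0.015], "angular": [0, 0, 0]},
  {"claw": 90, "dp": [-0.0005, 0.0002, 0.015], "angular": [0, 0, 0]},
  {"claw": 90, "dp": [-0.0005, 0.0002, 0.015], "angular": [0, 0, 0]},
  {"claw": 120, "dp": [0, 0, 0], "angular": [0, 0, 0]},
  {"claw": 140, "dp": [0, 0, 0], "angular": [0, 0, 0]},
  {"claw": 140, "dp": [0, 0, 0], "angular": [0, 0, 0]},
  {"claw": 140, "dp": [0, 0, 0], "angular": [0, 0, 0]},
])

```text
clock: 22.4
tcp_pos: [0.678, -0.0674, 0.1405]
orientation: [0.259, 0.001, 0.966, -0.001]
wrist_force: [-0.0, -0.3, -0.1]
finger_gap: 0.0385
```

```bash
python3 -c "from h import *;rep(-0.07)"
```

```text
t 22.4 grip s=0.1283 perp=0.0011 y=0.0027 F axial=-0.1 perp=-0.1 y=-0.3 gap 0.0385 rot [ 0.17 -0.03  0.02]
```

>>> play_rows([
  {"claw": 255, "dp": [0, 0, 0], "angular": [0, 0, 0]},
  {"claw": 255, "dp": [0, 0, 0], "angular": [0, 0, 0]},
  {"claw": 255, "dp": [0, 0, 0], "angular": [0, 0, 0]},
  {"claw": 255, "dp": [0, 0, 0], "angular": [0, 0, 0]},
  {"claw": 255, "dp": [-0.001, 0, 0], "angular": [0, 0, 0]},
  {"claw": 255, "dp": [-0.002, 0, 0], "angular": [0, 0, 0]},
  {"claw": 255, "dp": [-0.002, 0, 0], "angular": [0, 0, 0]},
  {"claw": 255, "dp": [-0.002, 0, 0], "angular": [0, 0, 0]},
])

```text
clock: 23.07
tcp_pos: [0.6832, -0.0675, 0.142]
orientation: [0.257, 0.001, 0.966, -0.001]
wrist_force: [-2.0, -0.1, -0.2]
finger_gap: 0.0308
```

```bash
python3 -c "from h import *;rep(-0.07)"
```

```text
t 23.0667 grip s=0.1335 perp=-0.0002 y=0.0025 F axial=-1.8 perp=0.9 y=-0.1 gap 0.0308 rot [0.16 0.17 0.06]
```

>>> play_rows([
  {"claw": 255, "dp": [-0.003, 0, 0], "angular": [0, 0, 0]},
  {"claw": 255, "dp": [-0.003, 0, 0], "angular": [0, 0, 0]},
  {"claw": 255, "dp": [-0.003, 0, 0], "angular": [0, 0, 0]},
  {"claw": 255, "dp": [-0.003, 0, 0], "angular": [0, 0, 0]},
  {"claw": 255, "dp": [-0.003, 0, 0], "angular": [0, 0, 0]},
  {"claw": 255, "dp": [-0.003, 0, 0], "angular": [0, 0, 0]},
  {"claw": 255, "dp": [-0.003, 0, 0], "angular": [0, 0, 0]},
  {"claw": 255, "dp": [-0.001, 0, 0], "angular": [0, 0, 0]},
])

```text
clock: 23.73
tcp_pos: [0.7038, -0.0676, 0.1545]
orientation: [0.259, 0.001, 0.966, -0.001]
wrist_force: [-2.9, 0.1, -1.0]
finger_gap: 0.0311
```

>>> play_rows([
  {"claw": 255, "dp": [-0.0008, 0, 0], "angular": [0, 0, 0]},
  {"claw": 255, "dp": [-0.0008, 0, 0], "angular": [0, 0, 0]},
  {"claw": 255, "dp": [-0.0008, 0, 0], "angular": [0, 0, 0]},
  {"claw": 255, "dp": [-0.0008, 0, 0], "angular": [0, 0, 0]},
  {"claw": 255, "dp": [-0.0008, 0, 0], "angular": [0, 0, 0]},
  {"claw": 255, "dp": [0, 0, 0], "angular": [0, 0, 0]},
  {"claw": 255, "dp": [0, 0, 0], "angular": [0, 0, 0]},
  {"claw": 255, "dp": [0, 0, 0], "angular": [0, 0, 0]},
])

```text
clock: 24.4
tcp_pos: [0.7055, -0.0677, 0.1549]
orientation: [0.257, 0.001, 0.966, -0.001]
wrist_force: [-4.7, -1.1, -2.2]
finger_gap: 0.0306
```

```bash
python3 -c "from h import *;rep(-0.07)"
```

```text
t 24.4 grip s=0.1593 perp=-0.0002 y=0.0024 F axial=-5.1 perp=0.4 y=-1.1 gap 0.0306 rot [0.17 0.18 0.07]
```

>>> play_rows([
  {"claw": 255, "dp": [-0.0008, 0, 0], "angular": [0, 0, 0]},
  {"claw": 255, "dp": [-0.0008, 0, 0], "angular": [0, 0, 0]},
  {"claw": 255, "dp": [-0.0008, 0, 0], "angular": [0, 0, 0]},
  {"claw": 255, "dp": [-0.0008, 0, 0], "angular": [0, 0, 0]},
  {"claw": 255, "dp": [0, 0, 0], "angular": [0, 0, 0]},
  {"claw": 255, "dp": [0, 0, 0], "angular": [0, 0, 0]},
  {"claw": 255, "dp": [0, 0, 0], "angular": [0, 0, 0]},
  {"claw": 255, "dp": [0, 0, 0], "angular": [0, 0, 0]},
])

```text
clock: 25.07
tcp_pos: [0.706, -0.0678, 0.1543]
orientation: [0.255, 0.002, 0.967, -0.001]
wrist_force: [-9.6, -1.4, -2.8]
finger_gap: 0.0308
```

```bash
python3 -c "from h import *;rep(-0.07)"
```

```text
t 25.0667 grip s=0.1595 perp=-0.0010 y=0.0022 F axial=-9.8 perp=2.4 y=-1.4 gap 0.0308 rot [0.19 0.47 0.13]
```

>>> play_rows([
  {"claw": 255, "dp": [0.006, 0, 0], "angular": [0, 0, 0]},
  {"claw": 255, "dp": [0.006, 0, 0], "angular": [0, 0, 0]},
  {"claw": 255, "dp": [0.006, 0, 0], "angular": [0, 0, 0]},
  {"claw": 255, "dp": [0.006, 0, 0], "angular": [0, 0, 0]},
  {"claw": 255, "dp": [0.006, 0, 0], "angular": [0, 0, 0]},
  {"claw": 255, "dp": [0.006, 0, 0], "angular": [0, 0, 0]},
  {"claw": 255, "dp": [0.006, 0, 0], "angular": [0, 0, 0]},
  {"claw": 255, "dp": [0.003, 0, 0], "angular": [0, 0, 0]},
])

```text
clock: 25.73
tcp_pos: [0.6696, -0.068, 0.1348]
orientation: [0.258, 0.001, 0.966, -0.002]
wrist_force: [-0.2, -1.6, 2.9]
finger_gap: 0.0308
```

>>> play_rows([
  {"claw": 255, "dp": [0.001, 0, 0], "angular": [0, 0, 0]},
  {"claw": 255, "dp": [0.001, 0, 0], "angular": [0, 0, 0]},
  {"claw": 255, "dp": [0.001, 0, 0], "angular": [0, 0, 0]},
  {"claw": 255, "dp": [0.001, 0, 0], "angular": [0, 0, 0]},
  {"claw": 255, "dp": [0.001, 0, 0], "angular": [0, 0, 0]},
  {"claw": 255, "dp": [0.001, 0, 0], "angular": [0, 0, 0]},
  {"claw": 255, "dp": [0.001, 0, 0], "angular": [0, 0, 0]},
  {"claw": 255, "dp": [0.001, 0, 0], "angular": [0, 0, 0]},
])

```text
clock: 26.4
tcp_pos: [0.6636, -0.0679, 0.1313]
orientation: [0.259, 0.001, 0.966, -0.002]
wrist_force: [0.7, -4.9, 2.5]
finger_gap: 0.031
```

```bash
python3 -c "from h import *;rep(-0.07)"
```

```text
t 26.4 grip s=0.1111 perp=0.0003 y=0.0022 F axial=1.8 perp=1.8 y=-4.9 gap 0.0310 rot [0.2  0.01 0.04]
```

>>> play_rows([
  {"claw": 255, "dp": [0.001, -0.0002, 0], "angular": [0, 0, 0]},
  {"claw": 255, "dp": [0.001, -0.0002, 0], "angular": [0, 0, 0]},
  {"claw": 255, "dp": [0.001, -0.0002, 0], "angular": [0, 0, 0]},
  {"claw": 255, "dp": [0.001, -0.0002, 0], "angular": [0, 0, 0]},
  {"claw": 255, "dp": [0.001, -0.0002, 0], "angular": [0, 0, 0]},
  {"claw": 255, "dp": [0.001, -0.0002, 0], "angular": [0, 0, 0]},
  {"claw": 255, "dp": [0, 0, 0], "angular": [0, 0, 0]},
  {"claw": 255, "dp": [0, 0, 0], "angular": [0, 0, 0]},
])

```text
clock: 27.07
tcp_pos: [0.6578, -0.0683, 0.1277]
orientation: [0.258, 0.001, 0.966, -0.001]
wrist_force: [0.4, -1.1, 3.2]
finger_gap: 0.0307
```

```bash
python3 -c "from h import *;rep(-0.07)"
```

```text
t 27.0667 grip s=0.1043 perp=0.0001 y=0.0017 F axial=2.0 perp=2.6 y=-1.1 gap 0.0307 rot [0.12 0.08 0.04]
```

>>> play_rows([
  {"claw": 255, "dp": [0.002, -0.0001, 0], "angular": [0, 0, 0]},
  {"claw": 255, "dp": [0.002, -0.0001, 0], "angular": [0, 0, 0]},
  {"claw": 255, "dp": [0.002, -0.0001, 0], "angular": [0, 0, 0]},
  {"claw": 255, "dp": [0.002, -0.0001, 0], "angular": [0, 0, 0]},
  {"claw": 255, "dp": [0.002, 0, 0], "angular": [0, 0, 0]},
  {"claw": 255, "dp": [0.002, 0, 0], "angular": [0, 0, 0]},
  {"claw": 255, "dp": [0.001, 0, 0], "angular": [0, 0, 0]},
  {"claw": 255, "dp": [0, 0, 0], "angular": [0, 0, 0]},
])

```text
clock: 27.73
tcp_pos: [0.6464, -0.0688, 0.1213]
orientation: [0.258, 0.001, 0.966, -0.001]
wrist_force: [-0.5, 1.9, 2.6]
finger_gap: 0.0309
```

>>> play_rows([
  {"claw": 255, "dp": [0.0008, 0, 0], "angular": [0, 0, 0]},
  {"claw": 255, "dp": [0.0008, 0, 0], "angular": [0, 0, 0]},
  {"claw": 255, "dp": [0.0008, 0, 0], "angular": [0, 0, 0]},
  {"claw": 255, "dp": [0.0008, 0, 0], "angular": [0, 0, 0]},
  {"claw": 255, "dp": [0.0008, 0, 0], "angular": [0, 0, 0]},
  {"claw": 255, "dp": [0, 0, 0], "angular": [0, 0, 0]},
  {"claw": 255, "dp": [0, 0, 0], "angular": [0, 0, 0]},
  {"claw": 255, "dp": [0, 0, 0], "angular": [0, 0, 0]},
])

```text
clock: 28.4
tcp_pos: [0.6433, -0.069, 0.1195]
orientation: [0.258, 0.001, 0.966, -0.001]
wrist_force: [-1.0, 3.6, 3.7]
finger_gap: 0.0308
```

```bash
python3 -c "from h import *;rep(-0.07)"
```

```text
t 28.4 grip s=0.0877 perp=0.0002 y=0.0010 F axial=1.0 perp=3.7 y=3.6 gap 0.0308 rot [0.15 0.05 0.04]
```

>>> play_rows([
  {"claw": 255, "dp": [0.0008, 0, 0], "angular": [0, 0, 0]},
  {"claw": 255, "dp": [0.0008, 0, 0], "angular": [0, 0, 0]},
  {"claw": 255, "dp": [0.0008, 0, 0], "angular": [0, 0, 0]},
  {"claw": 255, "dp": [0.0008, 0, 0], "angular": [0, 0, 0]},
  {"claw": 255, "dp": [0, 0, 0], "angular": [0, 0, 0]},
  {"claw": 255, "dp": [0, 0, 0], "angular": [0, 0, 0]},
  {"claw": 255, "dp": [0, 0, 0], "angular": [0, 0, 0]},
  {"claw": 255, "dp": [0, 0, 0], "angular": [0, 0, 0]},
])

```text
clock: 29.07
tcp_pos: [0.6424, -0.0693, 0.1197]
orientation: [0.26, 0.0, 0.966, -0.001]
wrist_force: [0.9, 4.4, 6.5]
finger_gap: 0.0311
```

```bash
python3 -c "from h import *;rep(-0.07)"
```

```text
t 29.0667 grip s=0.0870 perp=0.0008 y=0.0007 F axial=4.0 perp=5.2 y=4.4 gap 0.0311 rot [ 0.17 -0.19  0.  ]
```

>>> play_rows([
  {"claw": 255, "dp": [0.0008, 0.0002, 0], "angular": [0, 0, 0]},
  {"claw": 255, "dp": [0.0008, 0.0002, 0], "angular": [0, 0, 0]},
  {"claw": 255, "dp": [0.0008, 0.0002, 0], "angular": [0, 0, 0]},
  {"claw": 255, "dp": [0, 0, 0], "angular": [0, 0, 0]},
  {"claw": 255, "dp": [0, 0, 0], "angular": [0, 0, 0]},
  {"claw": 255, "dp": [0, 0, 0], "angular": [0, 0, 0]},
  {"claw": 255, "dp": [0, 0, 0], "angular": [0, 0, 0]},
  {"claw": 255, "dp": [0, 0, 0], "angular": [0, 0, 0]},
])

```text
clock: 29.73
tcp_pos: [0.642, -0.0693, 0.1199]
orientation: [0.262, 0.0, 0.965, -0.002]
wrist_force: [5.2, 3.4, 6.2]
finger_gap: 0.0306
```

```bash
python3 -c "from h import *;rep(-0.07)"
```

```text
t 29.7333 grip s=0.0867 perp=0.0012 y=0.0008 F axial=7.6 perp=2.8 y=3.4 gap 0.0306 rot [ 0.22 -0.39 -0.02]
```

>>> play_rows([
  {"claw": 255, "dp": [-0.0015, 0, 0], "angular": [0, 0, 0]},
  {"claw": 255, "dp": [-0.0015, 0, 0], "angular": [0, 0, 0]},
  {"claw": 255, "dp": [0, 0, 0], "angular": [0, 0, 0]},
  {"claw": 90, "dp": [0, 0, 0], "angular": [0, 0, 0]},
  {"claw": 90, "dp": [0, 0, 0], "angular": [0, 0, 0]},
  {"claw": 90, "dp": [0, 0, 0], "angular": [0, 0, 0]},
  {"claw": 90, "dp": [0, 0, 0], "angular": [0, 0, 0]},
  {"claw": 90, "dp": [0, 0, -0.01], "angular": [0, 0, 0]},
])

```text
clock: 30.4
tcp_pos: [0.635, -0.0686, 0.1248]
orientation: [0.257, 0.001, 0.967, -0.001]
wrist_force: [0.3, 0.3, -0.3]
finger_gap: 0.055
```

```bash
python3 - <<'E'
from h import *
rep(-.07)
z=np.load('w2.npz'); k=z['k']; W=cloud(z['d'],dict(fx=k[0],fy=k[1],cx=k[2],cy=k[3]),z['T']); p=z['p']
hsv=cv2.cvtColor(p,cv2.COLOR_RGB2HSV); m=(hsv[...,0]>100)&(hsv[...,0]<125)&(hsv[...,1]>190)&(z['d']>0)&(z['d']<.6)
q=W[m]-[.562,.01,.085]; s=q@[.866,0,.5]; h=q@[-.5,0,.866]
for lo in np.arange(-.06,.09,.005):
    i=(s>=lo)&(s<lo+.005)
    if i.sum()>5: print('s %.3f n %d h %.3f..%.3f y %.3f..%.3f'%(lo,i.sum(),h[i].min(),h[i].max(),q[i,1].min(),q[i,1].max()))
E
```

```text
t 30.4 grip s=0.0831 perp=0.0089 y=0.0015 F axial=0.2 perp=-0.4 y=0.3 gap 0.0550 rot [0.15 0.26 0.08]
s -0.040 n 567 h -0.019..0.006 y -0.121..0.125
s -0.035 n 662 h -0.055..0.006 y -0.118..0.124
s 0.045 n 29 h 0.006..0.009 y -0.122..-0.046
s 0.050 n 83 h 0.005..0.010 y -0.121..0.123
s 0.060 n 149 h -0.015..0.010 y -0.121..0.067
s 0.065 n 126 h -0.016..0.009 y -0.047..0.123
```

>>> play_rows([
  {"claw": 90, "dp": [0, 0, -0.03], "angular": [0, 0, 0]},
  {"claw": 90, "dp": [0, 0, -0.025], "angular": [0, 0, 0]},
  {"claw": 90, "dp": [0.0115, 0.0265, 0], "angular": [0, 0, 0]},
  {"claw": 90, "dp": [0.0115, 0.0265, 0], "angular": [0, 0, 0]},
  {"claw": 90, "dp": [0.0115, 0.0265, 0], "angular": [0, 0, 0]},
  {"claw": 90, "dp": [0.0115, 0.0265, 0], "angular": [0, 0, 0]},
  {"claw": 90, "dp": [0.0115, 0.0265, 0], "angular": [0, 0, 0]},
  {"claw": 90, "dp": [0.0115, 0.0265, 0], "angular": [0, 0, 0]},
])

```text
clock: 31.07
tcp_pos: [0.5484, 0.0914, 0.1402]
orientation: [0.259, 0.001, 0.966, -0.002]
wrist_force: [-0.4, -1.0, -0.2]
finger_gap: 0.0551
```

>>> play_rows([
  {"claw": 90, "dp": [0, 0, 0], "angular": [0, 0, 0]},
  {"claw": 90, "dp": [0, 0, 0], "angular": [0, 0, 0]},
  {"claw": 90, "dp": [0, 0, 0], "angular": [0, 0, 0]},
  {"claw": 90, "dp": [0, 0, 0], "angular": [0, 0, 0]},
  {"claw": 90, "dp": [0, 0, 0], "angular": [0, 0, 0]},
  {"claw": 90, "dp": [0, 0, 0], "angular": [0, 0, 0]},
  {"claw": 90, "dp": [0, 0, 0], "angular": [0, 0, 0]},
  {"claw": 90, "dp": [0, 0, 0], "angular": [0, 0, 0]},
])

```text
clock: 31.73
tcp_pos: [0.5496, 0.09, 0.1399]
orientation: [0.259, 0.001, 0.966, -0.001]
wrist_force: [-0.5, 0.4, 0.1]
finger_gap: 0.0553
```

```bash
python3 -c "from h import *
rep(.0905); p,d,c,T=wrist('w7'); save('w7c.png',p[20:400,100:560])"
```

```text
t 31.7333 grip s=0.0167 perp=0.0647 y=-0.0004 F axial=-0.4 perp=0.3 y=0.4 gap 0.0553 rot [0.2  0.03 0.09]
```

View pics/w7c.png

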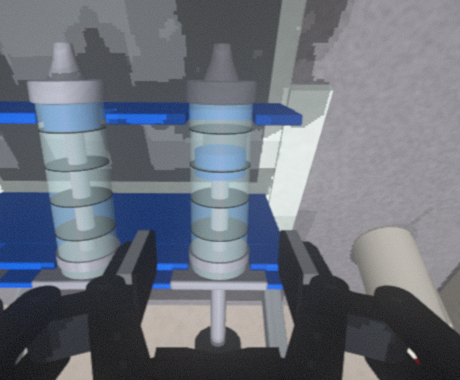

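>>> play_rows([
  {"claw": 90, "dp": [0.0005, 0.0002, 0.0147], "angular": [0, 0, 0]},
  {"claw": 90, "dp": [0.0005, 0.0002, 0.0147], "angular": [0, 0, 0]},
  {"claw": 90, "dp": [0.0005, 0, 0.0147], "angular": [0, 0, 0]},
  {"claw": 90, "dp": [0.0005, 0, 0.0147], "angular": [0, 0, 0]},
  {"claw": 110, "dp": [0, 0, 0], "angular": [0, 0, 0]},
  {"claw": 130, "dp": [0, 0, 0], "angular": [0, 0, 0]},
  {"claw": 130, "dp": [0, 0, 0], "angular": [0, 0, 0]},
  {"claw": 130, "dp": [0, 0, 0], "angular": [0, 0, 0]},
], force=45)

```text
clock: 32.45
tcp_pos: [0.5772, 0.0909, 0.0888]
orientation: [0.259, 0.001, 0.966, -0.001]
wrist_force: [0.0, 1.2, -0.5]
finger_gap: 0.0419
```

```bash
python3 -c "from h import *
rep(.0905)"
```

```text
t 32.45 grip s=0.0151 perp=0.0067 y=0.0004 F axial=-0.2 perp=-0.4 y=1.2 gap 0.0419 rot [ 0.17 -0.03  0.04]
```

>>> play_rows([
  {"claw": 255, "dp": [0, 0, 0], "angular": [0, 0, 0]},
  {"claw": 255, "dp": [0, 0, 0], "angular": [0, 0, 0]},
  {"claw": 255, "dp": [0, 0, 0], "angular": [0, 0, 0]},
  {"claw": 255, "dp": [0, 0, 0], "angular": [0, 0, 0]},
  {"claw": 255, "dp": [0, 0, 0], "angular": [0, 0, 0]},
  {"claw": 255, "dp": [0, 0, -0.003], "angular": [0, 0, 0]},
  {"claw": 255, "dp": [0, 0, -0.004], "angular": [0, 0, 0]},
  {"claw": 255, "dp": [0, 0, -0.004], "angular": [0, 0, 0]},
])

```text
clock: 33.12
tcp_pos: [0.5719, 0.0909, 0.0982]
orientation: [0.259, 0.001, 0.966, -0.001]
wrist_force: [3.3, 0.4, -2.1]
finger_gap: 0.0328
```

```bash
python3 -c "from h import *
rep(.0905)"
```

```text
t 33.1167 grip s=0.0152 perp=0.0175 y=0.0004 F axial=1.8 perp=-3.5 y=0.4 gap 0.0328 rot [ 0.16 -0.04  0.04]
```

>>> play_rows([
  {"claw": 255, "dp": [0, 0, -0.008], "angular": [0, 0, 0]},
  {"claw": 255, "dp": [0, 0, -0.01], "angular": [0, 0, 0]},
  {"claw": 255, "dp": [0, 0, -0.014], "angular": [0, 0, 0]},
  {"claw": 255, "dp": [0, 0, -0.014], "angular": [0, 0, 0]},
  {"claw": 255, "dp": [0, 0, -0.014], "angular": [0, 0, 0]},
  {"claw": 255, "dp": [0, 0, -0.014], "angular": [0, 0, 0]},
  {"claw": 255, "dp": [0, 0, -0.014], "angular": [0, 0, 0]},
  {"claw": 255, "dp": [0, 0, -0.012], "angular": [0, 0, 0]},
])

```text
clock: 33.78
tcp_pos: [0.5194, 0.0913, 0.1841]
orientation: [0.257, 0.001, 0.966, -0.001]
wrist_force: [0.9, -0.5, -2.8]
finger_gap: 0.0324
```

```bash
python3 - <<'E'
from h import *
rep(.0905); p,r,s=cur(); print(p)
a=np.radians(9.2); D=np.array([np.cos(a),np.sin(a),0])
M=np.c_[-D,np.cross([0,0,-1],-D),[0,0,-1]]; RT=R.from_matrix(M); w=(r.inv()*RT).as_rotvec()
t=np.array([.530,-.336,0])+.007*D; print(t)
r1=r*R.from_rotvec(w*.5); m=np.array([.50,-.13,.26])
plan(m,r1,8,p,r); plan(np.r_[t[:2],.15],RT,8,m,r1); 
E
```

```text
t 33.7833 grip s=0.0127 perp=0.1181 y=0.0008 F axial=-0.6 perp=-2.9 y=-0.5 gap 0.0324 rot [0.16 0.18 0.03]
[0.51937443 0.09128828 0.18405954]
[ 0.53690995 -0.33488083  0.        ]
8 rows dp [-0.0006, -0.0277, -0.0099] ang [-0.16, 1.86, -0.57] lim 0.66
8 rows dp [0.0004, -0.0258, 0.0141] ang [-0.16, 1.86, -0.57] lim 0.62
```

>>> play_rows([
  {"claw": 255, "dp": [-0.0006, -0.0277, -0.0099], "angular": [-0.16, 1.86, -0.57]},
  {"claw": 255, "dp": [-0.0006, -0.0277, -0.0099], "angular": [-0.16, 1.86, -0.57]},
  {"claw": 255, "dp": [-0.0006, -0.0277, -0.0099], "angular": [-0.16, 1.86, -0.57]},
  {"claw": 255, "dp": [-0.0006, -0.0277, -0.0099], "angular": [-0.16, 1.86, -0.57]},
  {"claw": 255, "dp": [-0.0006, -0.0277, -0.0099], "angular": [-0.16, 1.86, -0.57]},
  {"claw": 255, "dp": [-0.0006, -0.0277, -0.0099], "angular": [-0.16, 1.86, -0.57]},
  {"claw": 255, "dp": [-0.0006, -0.0277, -0.0099], "angular": [-0.16, 1.86, -0.57]},
  {"claw": 255, "dp": [-0.0006, -0.0277, -0.0099], "angular": [-0.16, 1.86, -0.57]},
])

```text
clock: 34.45
tcp_pos: [0.5, -0.1309, 0.2606]
orientation: [0.129, -0.04, 0.991, -0.0]
wrist_force: [0.4, 0.1, -2.2]
finger_gap: 0.0324
```

>>> play_rows([
  {"claw": 255, "dp": [0.0004, -0.0258, 0.0141], "angular": [-0.16, 1.86, -0.57]},
  {"claw": 255, "dp": [0.0004, -0.0258, 0.0141], "angular": [-0.16, 1.86, -0.57]},
  {"claw": 255, "dp": [0.0004, -0.0258, 0.0141], "angular": [-0.16, 1.86, -0.57]},
  {"claw": 255, "dp": [0.0004, -0.0258, 0.0141], "angular": [-0.16, 1.86, -0.57]},
  {"claw": 255, "dp": [0.0004, -0.0258, 0.0141], "angular": [-0.16, 1.86, -0.57]},
  {"claw": 255, "dp": [0.0004, -0.0258, 0.0141], "angular": [-0.16, 1.86, -0.57]},
  {"claw": 255, "dp": [0.0004, -0.0258, 0.0141], "angular": [-0.16, 1.86, -0.57]},
  {"claw": 255, "dp": [0.0004, -0.0258, 0.0141], "angular": [-0.16, 1.86, -0.57]},
])

```text
clock: 35.12
tcp_pos: [0.5384, -0.3353, 0.1496]
orientation: [-0.0, -0.081, 0.997, 0.001]
wrist_force: [0.3, 0.1, -1.9]
finger_gap: 0.0324
```

>>> play_rows([
  {"claw": 255, "dp": [0, 0, 0], "angular": [0, 0, 0]},
  {"claw": 255, "dp": [0, 0, 0], "angular": [0, 0, 0]},
  {"claw": 255, "dp": [0, 0, 0], "angular": [0, 0, 0]},
  {"claw": 255, "dp": [0, 0, 0], "angular": [0, 0, 0]},
  {"claw": 255, "dp": [0, 0, 0], "angular": [0, 0, 0]},
  {"claw": 255, "dp": [0, 0, 0], "angular": [0, 0, 0]},
  {"claw": 255, "dp": [0, 0, 0], "angular": [0, 0, 0]},
  {"claw": 255, "dp": [0, 0, 0], "angular": [0, 0, 0]},
])

```text
clock: 35.78
tcp_pos: [0.5394, -0.3345, 0.1512]
orientation: [0.002, -0.081, 0.997, -0.0]
wrist_force: [0.6, -0.5, -2.3]
finger_gap: 0.0327
```

```bash
python3 - <<'E'
from h import *
p,r,s=cur(); print(p,s['wrist_force'],s['finger_gap'],r.as_matrix().round(3).tolist())
a=np.radians(9.2); D=np.array([np.cos(a),np.sin(a),0])
RT=R.from_matrix(np.c_[-D,np.cross([0,0,-1],-D),[0,0,-1]])
t=np.array([.530,-.336,0])+.007*D
plan(np.r_[t[:2],.035],RT,8)
q,d,c=shot('scene'); q2,d2,c2=shot('top')
save('place.png',np.vstack([cv2.resize(q[160:310,190:450],(780,450))[:300],cv2.resize(q2[80:260,210:470],(780,540))[:300]]) if 0 else cv2.resize(q[160:310,220:450],(690,450)))
E
```

```text
[ 0.53943885 -0.33452985  0.1511729 ] [ 0.59959461 -0.45686524 -2.26613695] 0.032682671089661254 [[-0.987, -0.161, 0.003], [-0.161, 0.987, -0.001], [-0.003, -0.001, -1.0]]
8 rows dp [0.0003, 0.0, 0.0145] ang [-0.01, 0.02, 0.01] lim 0.35
```

View pics/place.png

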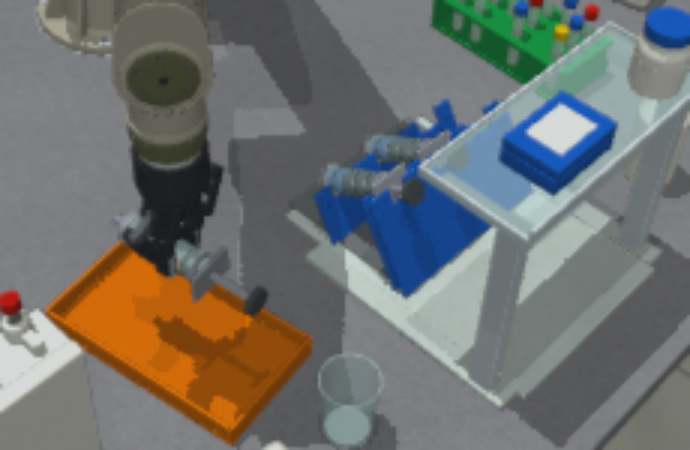

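>>> play_rows([
  {"claw": 255, "dp": [0.0003, 0, 0.016], "angular": [0, 0, 0]},
  {"claw": 255, "dp": [0.0003, 0, 0.018], "angular": [0, 0, 0]},
  {"claw": 255, "dp": [0.0003, 0, 0.018], "angular": [0, 0, 0]},
  {"claw": 255, "dp": [0.0003, 0, 0.018], "angular": [0, 0, 0]},
  {"claw": 255, "dp": [0.0003, 0, 0.018], "angular": [0, 0, 0]},
  {"claw": 255, "dp": [0.0003, 0, 0.016], "angular": [0, 0, 0]},
  {"claw": 255, "dp": [0, 0, 0.01], "angular": [0, 0, 0]},
  {"claw": 255, "dp": [0, 0, 0.002], "angular": [0, 0, 0]},
])

```text
clock: 36.55
tcp_pos: [0.5365, -0.3342, 0.0321]
orientation: [-0.0, -0.081, 0.997, 0.001]
wrist_force: [0.6, 0.2, -2.8]
finger_gap: 0.0326
```

>>> play_rows([
  {"claw": 255, "dp": [0, 0, 0.0015], "angular": [0, 0, 0]},
  {"claw": 255, "dp": [0, 0, 0.0015], "angular": [0, 0, 0]},
  {"claw": 255, "dp": [0, 0, 0.0015], "angular": [0, 0, 0]},
  {"claw": 255, "dp": [0, 0, 0.0015], "angular": [0, 0, 0]},
  {"claw": 255, "dp": [0, 0, 0.0015], "angular": [0, 0, 0]},
  {"claw": 255, "dp": [0, 0, 0], "angular": [0, 0, 0]},
  {"claw": 255, "dp": [0, 0, 0], "angular": [0, 0, 0]},
  {"claw": 255, "dp": [0, 0, 0], "angular": [0, 0, 0]},
])

```text
clock: 37.22
tcp_pos: [0.5379, -0.3352, 0.027]
orientation: [0.001, -0.081, 0.997, -0.0]
wrist_force: [0.7, -0.7, -1.5]
finger_gap: 0.0323
```

```bash
python3 - <<'E'
from h import *
p,r,s=cur(); print(p,s['wrist_force'],s['finger_gap'],r.as_matrix()[2].round(3))
E
```

```text
[ 0.53791228 -0.33524932  0.02702937] [ 0.74645552 -0.67859975 -1.46463934] 0.0323097490735635 [-0.002 -0.001 -1.   ]
```

>>> play_rows([
  {"claw": 255, "dp": [0, 0, 0.0008], "angular": [0, 0, 0]},
  {"claw": 255, "dp": [0, 0, 0.0008], "angular": [0, 0, 0]},
  {"claw": 255, "dp": [0, 0, 0.0008], "angular": [0, 0, 0]},
  {"claw": 255, "dp": [0, 0, 0.0008], "angular": [0, 0, 0]},
  {"claw": 255, "dp": [0, 0, 0.0008], "angular": [0, 0, 0]},
  {"claw": 255, "dp": [0, 0, 0], "angular": [0, 0, 0]},
  {"claw": 255, "dp": [0, 0, 0], "angular": [0, 0, 0]},
  {"claw": 255, "dp": [0, 0, 0], "angular": [0, 0, 0]},
])

```text
clock: 37.88
tcp_pos: [0.5379, -0.3352, 0.0228]
orientation: [0.001, -0.081, 0.997, -0.0]
wrist_force: [-0.4, 0.1, -1.9]
finger_gap: 0.0322
```

>>> play_rows([
  {"claw": 255, "dp": [0, 0, 0.0005], "angular": [0, 0, 0]},
  {"claw": 255, "dp": [0, 0, 0.0005], "angular": [0, 0, 0]},
  {"claw": 255, "dp": [0, 0, 0.0005], "angular": [0, 0, 0]},
  {"claw": 255, "dp": [0, 0, 0.0005], "angular": [0, 0, 0]},
  {"claw": 255, "dp": [0, 0, 0], "angular": [0, 0, 0]},
  {"claw": 255, "dp": [0, 0, 0], "angular": [0, 0, 0]},
  {"claw": 255, "dp": [0, 0, 0], "angular": [0, 0, 0]},
  {"claw": 255, "dp": [0, 0, 0], "angular": [0, 0, 0]},
])

```text
clock: 38.55
tcp_pos: [0.5378, -0.3352, 0.0208]
orientation: [0.001, -0.081, 0.997, -0.0]
wrist_force: [0.9, 0.3, -2.3]
finger_gap: 0.0328
```

Not in contact yet, so I'm still lowering slowly.

>>> play_rows([
  {"claw": 255, "dp": [0, 0, 0.0005], "angular": [0, 0, 0]},
  {"claw": 255, "dp": [0, 0, 0.0005], "angular": [0, 0, 0]},
  {"claw": 255, "dp": [0, 0, 0.0005], "angular": [0, 0, 0]},
  {"claw": 255, "dp": [0, 0, 0.0005], "angular": [0, 0, 0]},
  {"claw": 255, "dp": [0, 0, 0], "angular": [0, 0, 0]},
  {"claw": 255, "dp": [0, 0, 0], "angular": [0, 0, 0]},
  {"claw": 255, "dp": [0, 0, 0], "angular": [0, 0, 0]},
  {"claw": 255, "dp": [0, 0, 0], "angular": [0, 0, 0]},
])

```text
clock: 39.22
tcp_pos: [0.5379, -0.3353, 0.0201]
orientation: [0.001, -0.081, 0.997, -0.0]
wrist_force: [-2.0, 0.4, 5.8]
finger_gap: 0.0322
```

>>> play_rows([
  {"claw": 255, "dp": [0, 0, 0.0005], "angular": [0, 0, 0]},
  {"claw": 255, "dp": [0, 0, 0.0005], "angular": [0, 0, 0]},
  {"claw": 255, "dp": [0, 0, 0.0005], "angular": [0, 0, 0]},
  {"claw": 255, "dp": [0, 0, 0.0005], "angular": [0, 0, 0]},
  {"claw": 255, "dp": [0, 0, 0], "angular": [0, 0, 0]},
  {"claw": 255, "dp": [0, 0, 0], "angular": [0, 0, 0]},
  {"claw": 255, "dp": [0, 0, 0], "angular": [0, 0, 0]},
  {"claw": 255, "dp": [0, 0, 0], "angular": [0, 0, 0]},
])

```text
clock: 39.88
tcp_pos: [0.5379, -0.3353, 0.0199]
orientation: [0.002, -0.081, 0.997, -0.001]
wrist_force: [-6.6, 4.0, 17.3]
finger_gap: 0.0324
```

>>> play_rows([
  {"claw": 255, "dp": [0, 0, -0.0012], "angular": [0, 0, 0]},
  {"claw": 255, "dp": [0, 0, -0.0012], "angular": [0, 0, 0]},
  {"claw": 255, "dp": [0, 0, 0], "angular": [0, 0, 0]},
  {"claw": 160, "dp": [0, 0, 0], "angular": [0, 0, 0]},
  {"claw": 140, "dp": [0, 0, 0], "angular": [0, 0, 0]},
  {"claw": 120, "dp": [0, 0, 0], "angular": [0, 0, 0]},
  {"claw": 90, "dp": [0, 0, 0], "angular": [0, 0, 0]},
  {"claw": 70, "dp": [0, 0, 0], "angular": [0, 0, 0]},
])

```text
clock: 40.55
tcp_pos: [0.5379, -0.3352, 0.0188]
orientation: [0.001, -0.081, 0.997, -0.0]
wrist_force: [0.4, 0.2, -0.1]
finger_gap: 0.0619
```

>>> play_rows([
  {"claw": 70, "dp": [0, 0, 0], "angular": [0, 0, 0]},
  {"claw": 70, "dp": [0, 0, -0.01], "angular": [0, 0, 0]},
  {"claw": 70, "dp": [0, 0, -0.02], "angular": [0, 0, 0]},
  {"claw": 70, "dp": [0, 0, -0.03], "angular": [0, 0, 0]},
  {"claw": 70, "dp": [0, 0, -0.035], "angular": [0, 0, 0]},
  {"claw": 70, "dp": [0, 0, -0.035], "angular": [0, 0, 0]},
  {"claw": 70, "dp": [0, 0, -0.035], "angular": [0, 0, 0]},
  {"claw": 70, "dp": [0, 0, -0.035], "angular": [0, 0, 0]},
])

```text
clock: 41.22
tcp_pos: [0.5371, -0.335, 0.2219]
orientation: [0.001, -0.081, 0.997, -0.0]
wrist_force: [0.7, -0.9, 0.0]
finger_gap: 0.062
```

>>> play_rows([
  {"claw": 70, "dp": [0.03, 0, 0], "angular": [0, 0, 0]},
  {"claw": 70, "dp": [0.03, 0, 0], "angular": [0, 0, 0]},
  {"claw": 70, "dp": [0.03, 0, 0], "angular": [0, 0, 0]},
  {"claw": 70, "dp": [0.03, 0, 0], "angular": [0, 0, 0]},
  {"claw": 70, "dp": [0.02, 0, 0], "angular": [0, 0, 0]},
  {"claw": 70, "dp": [0, 0, 0], "angular": [0, 0, 0]},
  {"claw": 70, "dp": [0, 0, 0], "angular": [0, 0, 0]},
  {"claw": 70, "dp": [0, 0, 0], "angular": [0, 0, 0]},
])

```text
clock: 41.88
tcp_pos: [0.3998, -0.358, 0.2196]
orientation: [0.002, -0.081, 0.997, -0.001]
wrist_force: [0.7, 0.4, 0.6]
finger_gap: 0.062
```

```bash
python3 - <<'E'
from h import *
p,r,s=cur(); print(p,s['wrist_force'],s['clock'])
q,d,c=shot('top'); q2,d2,c2=shot('scene')
A=cv2.resize(q[85:255,225:410],(435,400)); B=cv2.resize(q2[160:310,230:360],(346,400))
save('end.png',np.hstack([A,B]))
# tray contents above floor
W=cloud(d,c); a=np.radians(9.2); D=np.array([np.cos(a),np.sin(a)]); N=np.array([-D[1],D[0]])
g=W[...,:2]-[.530,-.336]; u=g@D; v=g@N; m=(abs(u)<.125)&(abs(v)<.06)&(W[...,2]>.012)&(q[...,0].astype(int)-q[...,2]<60)
print('along',np.percentile(u[m],[1,50,99]),'across',np.percentile(v[m],[1,50,99]),'z',np.percentile(W[...,2][m],[50,98]),m.sum())
E
```

```text
[ 0.39975144 -0.35798103  0.21963831] [0.70928886 0.35729557 0.58319685] 41.8833
along [-0.12462099 -0.09577468  0.11007202] across [-0.03164998  0.00588624  0.05685475] z [0.68778123 0.7057819 ] 1062
```

View pics/end.png

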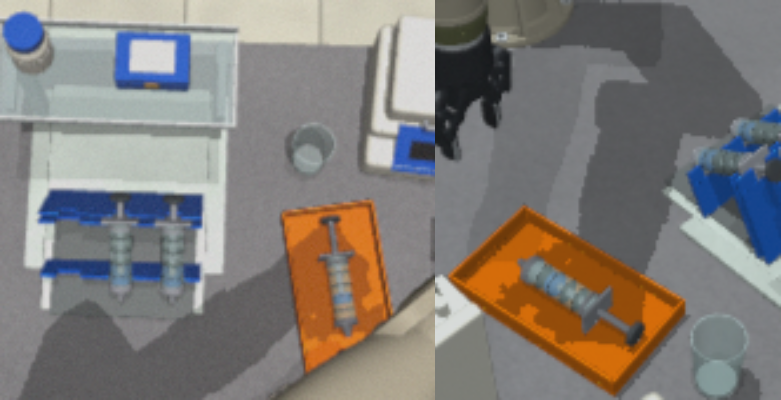

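```bash
python3 -c "from workcell import env; print(env.hand_in())"
```

```text
the job is handed in; nothing more can be done
None
```

The job is done and handed in at about 42 s of the 61 s allowed. No verdict was reported.

| Slot | Drawn to stop | Pushed back in |
|---|---|---|
| Left | stopped at about 7 N | stuck after 48 mm of gripper travel (about 45 mm of plunger plus up to 3 mm of flange play); force went from 4 to 7 N with no more movement, so I stopped there |
| Middle | stopped at about 9 N | fully home after about 73 mm of gripper travel, stopped at about 7 N |
| Right | stopped at about 10 N | fully home after about 73 mm of gripper travel, stopped at about 8 N |

After working all three, I lifted the left syringe about 110 mm out along its own z. I then levelled it, turned it to match the tray and lowered it slowly until it touched the floor. The lowering went slightly past first contact, so the contact force reached about 17 N; I backed off before opening the jaws.

**Final pictures:** the top and scene views show the syringe lying flat, about in the middle of the tray. The two sound ones are in their slots with plungers home. The beaker, jar and slide box look unmoved, but the wash bottle was outside the final crop; nothing in the moves or forces suggested I touched it.

**Failed check:** my last numeric check of where the syringe lies in the tray was no good, because the arm was in the camera's view. Its final position rests on the pictures and the TCP pose at release.

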